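# Reset the guest caddy on the terrazzo ledge

### The arm

A 6-joint arm with a two-finger parallel gripper is mounted at the origin on the work surface. World frame = base frame: x ahead of the robot, y to its left, z up, the work surface at z = 0. Lengths are in m, angles in rad, forces in N, time in s.
With the tool pointing down it reaches from about 0.325 to 0.9 m from the base axis. Payload 3.5 kg.
Tool frame: the origin (TCP) lies on the centre line of the jaws, within the pads' length; the fingertips stand 11 mm ahead of it and the grasp point (between the pads) lies 8 mm behind it; x points along the fingers, z is the direction in which the jaws open and shut, and the axes are right-handed (so a half turn about x gives the same grasp; the last joint's range is limited). The gripper opens to 85 mm and grips with 20 to 120 N. Pads are 22 mm wide; open, the fingers measure 114 mm over their backs; the gripper's body (76 mm by 85 mm) begins 54 mm behind the grasp point. The pads swing forward as they close: fully open they stand 13 mm farther back than shut.
Start: joints at [1.089, 0.276, -0.026, 1.268, 0, 1.467], TCP at [0.231, 0.581, 0.242] pointing down, gripper open.
Joint ranges: [-3.12, 3.12], [-0.85, 1.88], [-1.08, 1.24], [-1.95, 2.15], [-1.57, 1.53], [-3.14, 3.14]. Speed limits (rad/s): [2.57, 2.57, 3.14, 3.14, 3.14, 3.14].

### API

Orientations are given as a rotation vector (axis times angle).
In Python, from cell import bot gives the robot as it stands. The module is installed in compiled form; this text tells all that it offers.
- The arm moves only by the shell command python3 -m handwheel 'ROWS' [FORCE]. ROWS is JSON, one flat list of numbers, 5 for each row, row after row: the shift along the world's x, y, z in m, then the turn about the world's z in degrees, then the finger opening in m, from 0 to 0.0854. A call has 1 to 10 rows; each row shifts and turns the commanded pose from where the row before left it; what a row does not reach is not made up. A row lasts 1/10 s, in which the tool goes at most 50 mm and 8.59 degrees, less where a joint would pass 70% of its speed; a pose out of reach is approached as far as the arm can. A call is refused whole if a number of a shift passes 0.05 or a number of a turn 8.59, either way. A call with a gripper value outside its range is refused whole. The fingers move at their own pace and stop on an object; FORCE is the grip in N (left out, the last holds). Time passes only in rows, so rows that do not move let the fingers close. It gives the time, the measured TCP pose, the force and the opening at its end, in the units of the state.
- bot.get_obs(): the state, without advancing time (a new reading comes with each control period).
- bot.capture(name): name is "side" or "top" or "wrist"; returns the picture (400x640x3 uint8, red, green, blue); there is no depth.
- bot.camera_info(name): a dict with "intrinsics" (3x3 intrinsics, pixels), "view" (4x4, takes a point from world to camera coordinates). Camera axes: x right, y down, z forward; pixel columns grow to the right and rows downward; lengths in m; the calibration is good to about 2 mm. A picture is of the moment at which its call begins: read the wrist's pose just before it. camera_info takes no time and is no camera call; for the wrist camera it gives the pose at the moment of the call.
- bot.hand_in(): hands the job in, once; it reports no verdict.
The state is a dict: "time_s": time; "q": joint angles; "qd": joint speeds; "effort": joint torques, N m; "tcp_pos": TCP position; "ee_rot": TCP orientation; "force": force on the tool from outside, world axes, zero at the start; "moment": the same for the moment, N m; "gripper_width": opening from 0.0 (shut) to 1.0 (fully open).
Only numpy, scipy, OpenCV 4.12 (cv2) and the standard library are available. Lean on these libraries where they do the work, as an engineer would, in place of code of your own. Each camera call takes 0.05 s, during which the arm holds its last target.

### The job

Put the house's four toiletries back in the wooden caddy, upright or flat and each in the middle of its own place: the green soap lengthwise in the ribbed white soap dish, the steel tweezers lengthwise in the black-lined steel tray, the amber perfume bottle with the round stopper on the round cork coaster, and the closed floss case in the square blue dish. The amber bottle with the black spray pump and the floss case that stands open are the guest's own, so leave them where they are. The perfume bottle is glass and full: keep it upright and set it down, do not drop it.

Things in the scene. Friction and masses are not known exactly. Their poses are not given: they have to be found in the camera images.
- perfume: Amber glass perfume bottle with a round stopper, to be moved; loose, stands upright on the ledge. Round body 44 mm in diameter, straight-sided from the foot to 30 mm up, then a shoulder to 39 mm, a brass neck 15 mm wide and an amber ball stopper 19 mm wide, fixed; 63 mm high in all. Origin: centre of the underside, z up. About 0.11 kg. Grip it by the round body, about 10 to 30 mm above the foot.
- spray_bottle: Look-alike, the guest's own, to be left: the same amber glass body (44 mm in diameter, 39 mm to the top of the shoulder) but with a black spray pump 21 mm wide instead of the ball; 63 mm high, loose, upright. Origin: centre of the underside, z up.
- tweezers: Brushed-steel tweezers, to be moved; loose, lying on their side on the ledge, rigid. 94 mm long (along own x, tips to +x), 14.5 mm wide (along y) over the middle 26 mm and tapering to 7 mm at both ends, 9 mm high. Origin: the middle of the length, at the underside; z up. About 0.03 kg. Grip across the width at the middle, with the fingertips close to the surface.
- floss_case: Closed floss case, to be moved; loose, lying flat: rounded white plastic box with a mint-green lid closed on top and a small grey press button at the lid's -x end (it does nothing here). 52 mm along own x, 36 mm along y, 20 mm high. Origin: centre of the underside, z up. About 0.04 kg.
- open_floss: Look-alike, the guest's own, to be left: the same white floss case but opened, its mint-green lid standing upright at the +x end and the spool and cutter showing; 58 by 36 mm, 13 mm high, lid up to 45 mm. Loose. Origin: underside, at the middle of the white case; z up.
- soap: Bar of olive-green soap with rounded edges, to be moved; loose, lying flat. 70 mm along own x, 45 mm along y, 24 mm high. Origin: centre of the underside, z up. About 0.1 kg.
- soap_dish: White ceramic ribbed soap dish, fixed in the caddy. 114 mm along own x by 88 mm along y; inside 102 by 76 mm. Origin: centre of its underside, z up. The soap rests on its ribs, 6 mm above the origin; rim 10 mm above the origin. The caddy is a shallow dark wooden tray fixed on the ledge, 270 by 220 mm, rim 12 mm above the ledge.
- tweezer_tray: Flat steel tray with a black liner, fixed in the caddy. 118 mm along own x by 84 mm along y; inside 112 by 78 mm. Origin: centre of its underside, z up. Inner floor 4 mm and rim 7 mm above the origin. The caddy's four places stand in two rows of two in changing order, 125 mm apart along own x and 100 mm along y, all at the same yaw.
- coaster: Round cork coaster with a raised rim, fixed in the caddy. 82 mm in diameter, inside 68 mm. Origin: centre of its underside, z up. Inner floor 4 mm and rim 8 mm above the origin.
- floss_dish: Square blue ceramic dish, fixed in the caddy. 86 by 86 mm, inside 76 by 76 mm. Origin: centre of its underside, z up. Inner floor 4 mm, rim 8 mm above the origin. The rest of the ledge holds only fixed things: jars, tumbler, dispenser, plant (to 195 mm high) beyond x = 0.80 m, low things and a basin (120 mm high) over 0.55 m out to the sides, a flat comb and hand mirror near the robot.
Things that resemble listed ones, but are neither listed nor needed, are in the scene too. What is shaped like the floss_case but red is not meant. Leave any purple look-alike of the open_floss alone.

How it is judged:
By the outcome, as a careful person would: the job done as asked, in the order asked, and still so for the second after the job is handed in, with the robot touching nothing.
It also fails if it takes over 112 s, if anything falls off the work surface, if the arm or the gripper's body presses on something with over 40 N, if the wrist force passes 120 N, or if a joint passes its speed limit or range.

## Working session

There is one attempt and no reset: what is moved stays moved. The work goes in short steps, Python scripts to look and compute and a shell command to move; the robot and the scene stay as the last step left them, time stands still between calls to the robot, and variables do not carry over. Pictures are saved under pics/ and viewed, and the job is handed in when it is done.

```bash
ls; mkdir -p pics; python3 - <<'E'
from cell import bot
import cv2,numpy as np
for n in("top","side"):
    cv2.imwrite(f"pics/{n}0.png",bot.capture(n)[:,:,::-1])
    i=bot.camera_info(n);print(n,np.round(i["intrinsics"],1).tolist(),np.round(i["view"],3).tolist())
o=bot.get_obs();print(o)
E
```

```text
pics
top [[386.6, 0.0, 313.3], [0.0, 386.6, 206.1], [0.0, 0.0, 1.0]] [[0.052, -0.999, 0.004, -0.02], [-0.975, -0.052, -0.217, 0.55], [0.217, 0.007, -0.976, 0.984], [0.0, 0.0, 0.0, 1.0]]
side [[443.6, 0.0, 311.9], [0.0, 443.6, 204.8], [0.0, 0.0, 1.0]] [[-0.975, -0.219, 0.025, 0.538], [-0.128, 0.468, -0.875, 0.11], [0.18, -0.856, -0.484, 1.172], [0.0, 0.0, 0.0, 1.0]]
{'time_s': 0.1, 'q': array([ 1.08858103e+00,  2.77046570e-01, -2.77021450e-02,  1.26799621e+00,
       -1.39507175e-05,  1.46742666e+00]), 'qd': array([ 0.00041987, -0.0014127 ,  0.0036228 , -0.00179386,  0.00021575,
        0.00065495]), 'effort': array([ 1.07602529e-03, -4.46706462e+01,  2.96128911e+01,  8.42083798e-03,
       -8.32104092e-05,  1.65524136e-05]), 'tcp_pos': array([0.2308424 , 0.58009604, 0.24129752]), 'ee_rot': array([-0.92676556,  1.36669289,  0.92522504]), 'force': array([-0.47952759,  0.49655385,  0.6104906 ]), 'moment': array([-0.01209403,  0.0104791 , -0.03120936]), 'gripper_width': 0.995519750030297}
```

View pics/top0.png

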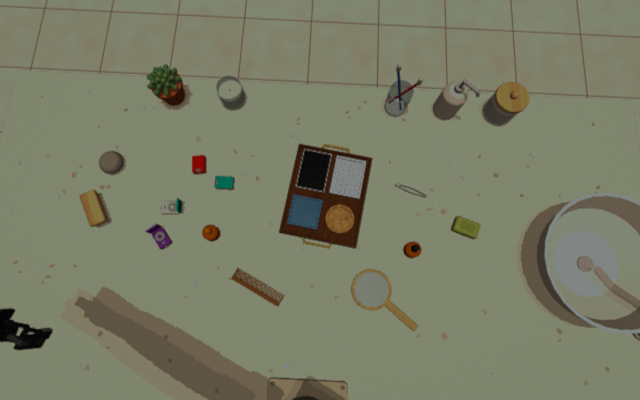

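View pics/side0.png

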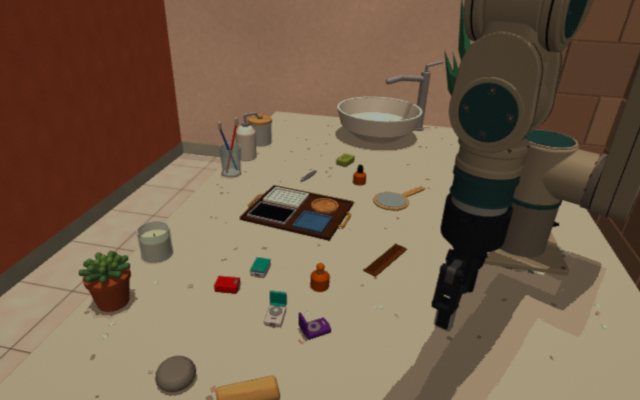

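Perfume (ball stopper) is at top pixel (210,232) and the spray bottle at (412,249). The closed mint case is at (224,183), tweezers at (410,190), soap at (466,227), and the caddy around (326,196). Next I'll measure finely.

```bash
cat > h.py <<'E'
from cell import bot
import cv2,numpy as np
def ray(n,uv,z,info=None):
    i=info or bot.camera_info(n);K=np.array(i["intrinsics"]);V=np.array(i["view"]);R=V[:3,:3];t=V[:3,3]
    uv=np.atleast_2d(np.array(uv,float));d=(np.linalg.inv(K)@np.c_[uv,np.ones(len(uv))].T).T@R
    c=-R.T@t
    return c[:2]+d[:,:2]*((z-c[2])/d[:,2])[:,None]
def proj(n,P,info=None):
    i=info or bot.camera_info(n);K=np.array(i["intrinsics"]);V=np.array(i["view"])
    p=np.atleast_2d(P)@V[:3,:3].T+V[:3,3];q=p@K.T;return q[:,:2]/q[:,2:]
E
python3 - <<'E'
from h import *
im=cv2.imread("pics/top0.png")
c=cv2.resize(im[140:255,270:380],None,fx=5,fy=5,interpolation=cv2.INTER_CUBIC);cv2.imwrite("pics/z1.png",c)
a=im[150:250,150:250];b=im[160:260,390:490]
cv2.imwrite("pics/z2.png",cv2.resize(np.hstack([a,b]),None,fx=4,fy=4,interpolation=cv2.INTER_CUBIC))
hsv=cv2.cvtColor(im,cv2.COLOR_BGR2HSV)
for n,p in dict(perf=(210,232),spray=(412,249),floss=(224,183),tw=(410,190),soap=(466,227),dish_t=(313,171),soapd=(348,176),cork=(340,219),blue=(305,212)).items():
    print(n,hsv[p[1],p[0]],im[p[1],p[0]],ray("top",p,0.01).round(3))
E
```

```text
perf [ 15 244  71] [ 3 36 71] [[0.472 0.293]]
spray [ 60 102   5] [3 5 3] [[ 0.454 -0.27 ]]
floss [ 84 245 105] [ 86 105   4] [[0.616 0.269]]
tw [ 36  46 134] [110 134 129] [[ 0.623 -0.265]]
soap [ 33 159 101] [ 38 101  95] [[ 0.524 -0.422]]
dish_t [30 26 10] [ 9 10 10] [[0.665 0.015]]
soapd [ 85  12 132] [131 132 126] [[ 0.656 -0.086]]
cork [ 15 172 117] [ 38  77 117] [[ 0.528 -0.068]]
blue [101 120  89] [89 74 47] [[0.543 0.032]]
```

View pics/z1.png

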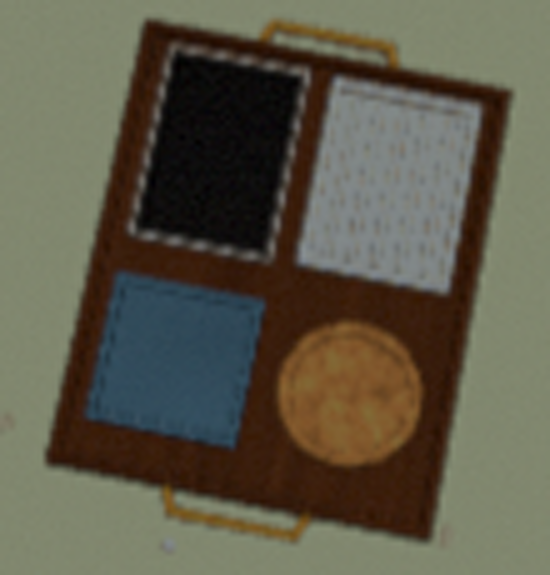

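View pics/z2.png

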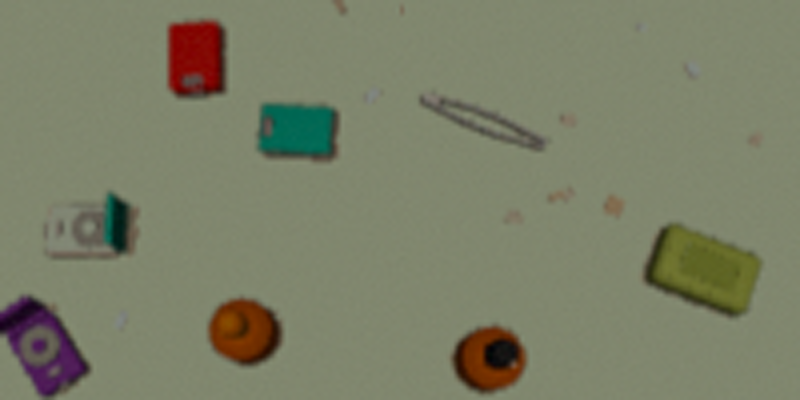

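```bash
python3 - <<'E'
from h import *
from scipy.optimize import least_squares
u=lambda pts,o,f:(np.array(pts,float)+.5)/f-.5+np.array(o)
W=lambda pts,o,f,z:ray("top",u(pts,o,f),z)
cad=W([(147,20),(511,92),(432,540),(47,463)],(270,140),5,.012)
print("caddy",cad.round(3).tolist(),cad.mean(0).round(4),np.linalg.norm(cad-np.roll(cad,1,0),axis=1).round(3))
tr=W([(172,43),(311,70),(270,258),(130,235)],(270,140),5,.012)
so=W([(331,75),(482,103),(447,296),(295,265)],(270,140),5,.015)
bl=W([(117,272),(265,298),(235,449),(86,418)],(270,140),5,.013)
co=W([(350,394)],(270,140),5,.013)
for n,q in dict(tr=tr,so=so,bl=bl,co=co).items():print(n,q.mean(0).round(4),np.linalg.norm(q-np.roll(q,1,0),axis=1).round(3))
e=np.vstack([cad[0]-cad[3],cad[1]-cad[2]]);print("yaw",np.degrees(np.arctan2(e[:,1],e[:,0])))
e=np.vstack([cad[3]-cad[2],cad[0]-cad[1]]);print("yaw",np.degrees(np.arctan2(-e[:,0],e[:,1])))
C=np.vstack([tr.mean(0),so.mean(0),bl.mean(0),co[0]])
L=np.array([(.0625,.05),(.0625,-.05),(-.0625,.05),(-.0625,-.05)])
f=lambda p:(np.array([p[0],p[1]])+L@np.array([[np.cos(p[2]),np.sin(p[2])],[-np.sin(p[2]),np.cos(p[2])]])-C).ravel()
r=least_squares(f,[.6,-.03,0]);print("fit",r.x.round(4),np.degrees(r.x[2]),(r.fun*1000).round(1)); print((C+r.fun.reshape(-1,2)).round(4).tolist())
# objects
im=cv2.imread("pics/top0.png");hsv=cv2.cvtColor(im,cv2.COLOR_BGR2HSV)
def blob(n,roi,lo,hi,z):
    x0,y0,x1,y1=roi;m=cv2.inRange(hsv[y0:y1,x0:x1],lo,hi)
    k,l,s,c=cv2.connectedComponentsWithStats(m);j=1+s[1:,4].argmax();m=(l==j)
    p=np.argwhere(m)[:,::-1]+[x0,y0];w=ray("top",p,z);
    (cx,cy),(a,b),th=cv2.minAreaRect((w*1000).astype(np.float32));
    cc=np.cov(w.T);ev,V=np.linalg.eigh(cc);print(n,len(p),"mean",w.mean(0).round(4),"rect",round(cx,1),round(cy,1),round(a,1),round(b,1),round(th,1),"pca",np.degrees(np.arctan2(V[1,1],V[0,1])).round(1),"px",p.mean(0).round(1))
blob("floss",(205,170,245,195),(75,150,40),(95,255,255),.019)
blob("soap",(445,210,490,245),(28,120,40),(42,255,255),.018)
blob("perf",(195,218,225,246),(5,180,40),(25,255,255),.025)
blob("spray",(395,235,425,262),(5,180,30),(25,255,255),.025)
print("tweez", W([(422,97),(544,146)],(-10+0,160-10*0),4,.005)) 
E
```

```text
caddy [[0.746, 0.061], [0.713, -0.154], [0.45, -0.115], [0.481, 0.101]] [ 0.5977 -0.0268] [0.268 0.217 0.266 0.218]
tr [0.6687 0.0133] [0.119 0.083 0.116 0.081]
so [ 0.6529 -0.0842] [0.116 0.089 0.118 0.088]
bl [0.5443 0.0323] [0.086 0.086 0.088 0.085]
co [ 0.5292 -0.0666] [0.]
yaw [-8.56604889 -8.34882748]
yaw [-8.35916764 -8.78038326]
fit [ 0.5988 -0.0263 -0.1503] -8.610999934785543 [-0.6  0.5  0.2 -0.9  0.1  0.2  0.3  0.2]
[[0.6681, 0.0138], [0.6531, -0.0851], [0.5445, 0.0325], [0.5295, -0.0664]]
floss 183 mean [0.6161 0.2662] rect 617.6 267.7 32.6 48.7 3.0 pca 91.6 px [224.2 182. ]
soap 387 mean [ 0.5225 -0.4171] rect 522.5 -416.7 69.9 44.4 71.0 pca 73.8 px [465.3 227. ]
perf 196 mean [0.469  0.2874] rect 468.8 287.5 44.3 38.0 49.5 pca 59.3 px [210.5 232.4]
spray 154 mean [ 0.4504 -0.2643] rect 451.1 -266.6 38.2 44.0 28.8 pca 98.1 px [411.2 249.7]
tweez [[0.59466015 0.63971433]
 [0.56322055 0.54651574]]
```

```bash
python3 - <<'E'
from h import *
from scipy.spatial.transform import Rotation as R
o=bot.get_obs();M=R.from_rotvec(o["ee_rot"]).as_matrix();print(M.round(3),"jaw yaw",np.degrees(np.arctan2(M[1,2],M[0,2])))
i=bot.camera_info("wrist");V=np.array(i["view"]);print(np.round(i["intrinsics"],1).tolist(),"cam pos",(-V[:3,:3].T@V[:3,3]).round(3),V[:3,:3].round(3).tolist(), "in tool",(M.T@((-V[:3,:3].T@V[:3,3])-o["tcp_pos"])).round(3))
w=ray("top",[((422+.5)/4+290-.5,(97.5)/4+159.5),((544.5)/4+289.5,146.5/4+159.5)],.005);print(w,w.mean(0),np.linalg.norm(w[0]-w[1]),np.degrees(np.arctan2(*(w[0]-w[1])[::-1])))
# floss from edges in z2 crop a: corners of top lid
f=ray("top",(np.array([(262,103),(336,106),(334,158),(258,153)])+.5)/4-.5+[150,150],.018);print(f.mean(0),[np.degrees(np.arctan2(*(f[a]-f[b])[::-1])).round(1) for a,b in((0,1),(3,2))],np.linalg.norm(f-np.roll(f,1,0),axis=1).round(3))
E
```

```text
[[-0.001 -0.929  0.37 ]
 [-0.002  0.37   0.929]
 [-1.     0.    -0.002]] jaw yaw 68.29375509053482
[[331.2, 0.0, 326.0], [0.0, 331.2, 199.9], [0.0, 0.0, 1.0]] cam pos [0.167 0.605 0.373] [[0.369, 0.929, -0.003], [0.895, -0.355, 0.271], [0.251, -0.102, -0.962]] in tool [-0.131  0.068 -0.001]
[[ 0.64064202 -0.22355556]
 [ 0.60878207 -0.31125477]] [ 0.62471205 -0.26740516] 0.09330706067373398 70.03458839674032
[0.61607884 0.26690411] [np.float64(90.6), np.float64(89.2)] [0.037 0.053 0.038 0.054]
```

```bash
python3 -m handwheel '[0.012,-0.0415,0,3.9,0.085, 0.012,-0.0415,0,3.9,0.085, 0.012,-0.0415,0,3.9,0.085, 0.012,-0.0415,0,3.9,0.085, 0.012,-0.0415,0,3.9,0.085, 0.012,-0.0415,0,3.9,0.085, 0.012,-0.0415,0,3.9,0.085, 0.012,-0.0415,0,3.9,0.085]' 60
python3 -m handwheel '[0.012,-0.0415,0,3.9,0.085, 0.012,-0.0415,0,3.9,0.085, 0.012,-0.0415,0,3.9,0.085, 0.012,-0.0415,0,3.9,0.085, 0.012,-0.0415,0,3.9,0.085, 0.012,-0.0415,0,3.9,0.085, 0.012,-0.0415,0,3.9,0.085, 0.012,-0.0415,0,3.9,0.085]'
python3 -m handwheel '[0.012,-0.0415,0,3.9,0.085, 0.012,-0.0415,0,3.9,0.085, 0.012,-0.0415,0,3.9,0.085, 0.012,-0.0415,0,3.9,0.085, 0.012,-0.0415,0,3.9,0.085, 0.012,-0.0415,0,3.9,0.085, 0.012,-0.0415,0,3.9,0.085, 0.012,-0.0415,0,3.9,0.085,0,0,0,0,0.085]'
cat >> h.py <<'E'
from scipy.spatial.transform import Rotation as R
def st():
    o=bot.get_obs();M=R.from_rotvec(o["ee_rot"]).as_matrix()
    print("t",round(o["time_s"],2),"tcp",o["tcp_pos"].round(4),"jaw",np.degrees(np.arctan2(M[1,2],M[0,2])).round(2),"down",M[2,0].round(4),"F",o["force"].round(1),"w",round(o["gripper_width"]*85.4,1),"q",o["q"].round(2));return o
def snap(name,fn):
    i=bot.camera_info(name);im=bot.capture(name)[:,:,::-1].copy();cv2.imwrite(f"pics/{fn}.png",im);return im,i
E
python3 - <<'E'
from h import *
st();snap("wrist","w1")
E
```

```text
time_s: 0.9
tcp_pos: [0.3269, 0.2469, 0.242]
ee_rot: [-1.333, 1.125, 1.333]
force: [1.3, 0.1, -0.3]
gripper_width: 0.995
time_s: 1.7
tcp_pos: [0.423, -0.0851, 0.2421]
ee_rot: [-1.712, 0.783, 1.712]
force: [0.9, -0.0, 0.1]
gripper_width: 0.999
time_s: 2.6
tcp_pos: [0.5199, -0.4203, 0.2405]
ee_rot: [-2.05, 0.331, 2.049]
force: [0.0, 0.5, -1.1]
gripper_width: 0.995
t 2.6 tcp [ 0.5199 -0.4203  0.2405] jaw 161.73 down -1.0 F [ 0.   0.5 -1.1] w 85.0 q [-0.78  0.35  0.07  1.29 -0.   -2.03]
```

View pics/w1.png

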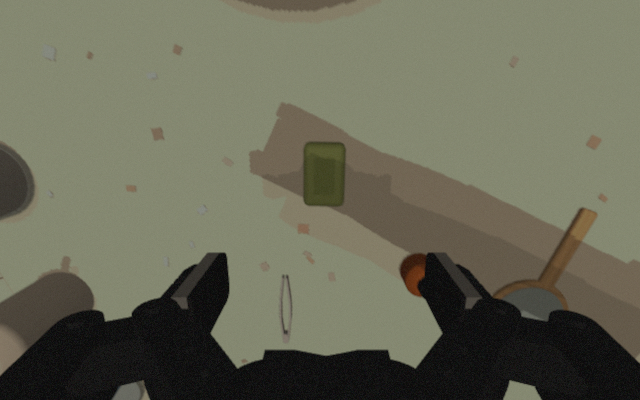

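The soap sits at (324,174), aligned with the image columns; the tweezers run from (284,276) to (286,335).

```bash
cat >> h.py <<'E'
def meas(im,i,roi,lo,hi,z,name="wrist"):
    x0,y0,x1,y1=roi;hsv=cv2.cvtColor(im,cv2.COLOR_BGR2HSV);m=cv2.inRange(hsv[y0:y1,x0:x1],lo,hi)
    k,l,s,c=cv2.connectedComponentsWithStats(m);j=1+s[1:,4].argmax()
    p=np.argwhere(l==j)[:,::-1]+[x0,y0];w=ray(name,p,z,i)
    ((cx,cy),(a,b),th)=cv2.minAreaRect((w*1000).astype(np.float32));ev,V=np.linalg.eigh(np.cov(w.T))
    print(len(p),"mean",w.mean(0).round(4),"rect",[round(v,1) for v in(cx,cy,a,b,th)],"pca",np.degrees(np.arctan2(V[1,1],V[0,1])).round(1),"bbox",p.min(0),p.max(0))
E
python3 - <<'E'
from h import *
im=cv2.imread("pics/w1.png");i=bot.camera_info("wrist")
meas(im,i,(290,130,360,215),(28,110,20),(45,255,255),.016)
w=ray("wrist",[(285,275.5),(286.5,335)],.006,i);print(w,w.mean(0),np.linalg.norm(w[0]-w[1]),np.degrees(np.arctan2(*(w[0]-w[1])[::-1])))
cv2.imwrite("pics/z3.png",cv2.resize(im[260:350,250:340],None,fx=6,fy=6,interpolation=cv2.INTER_CUBIC))
E
```

```text
2098 mean [ 0.5219 -0.4166] rect [522.2, -416.0, 69.0, 43.1, 70.7] pca 69.9 bbox [304 143] [344 205]
[[ 0.60762346 -0.30940869]
 [ 0.63533366 -0.2282402 ]] [ 0.62147856 -0.26882445] 0.08576817052350781 -108.84945144535457
```

View pics/z3.png

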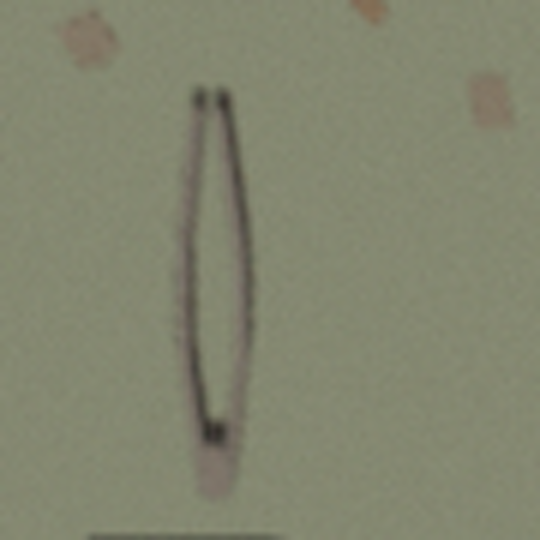

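```bash
python3 -m handwheel '[0.002,0.004,-0.03,-1.2,0.085, 0,0,-0.05,0,0.085, 0,0,-0.05,0,0.085, 0,0,-0.04,0,0.085, 0,0,-0.03,0,0.085, 0,0,-0.012,0,0.085, 0,0,-0.009,0,0.085, 0,0,0,0,0.085]'
python3 - <<'E'
from h import *
st();snap("wrist","w2")
E
```

```text
time_s: 3.45
tcp_pos: [0.5211, -0.4108, 0.0214]
ee_rot: [-2.038, 0.346, 2.039]
force: [0.3, 0.1, -0.4]
gripper_width: 0.999
t 3.45 tcp [ 0.5211 -0.4108  0.0214] jaw 160.71 down -1.0 F [ 0.3  0.1 -0.4] w 85.3 q [-0.76  0.52 -0.17  0.88  0.   -2.  ]
```

View pics/w2.png

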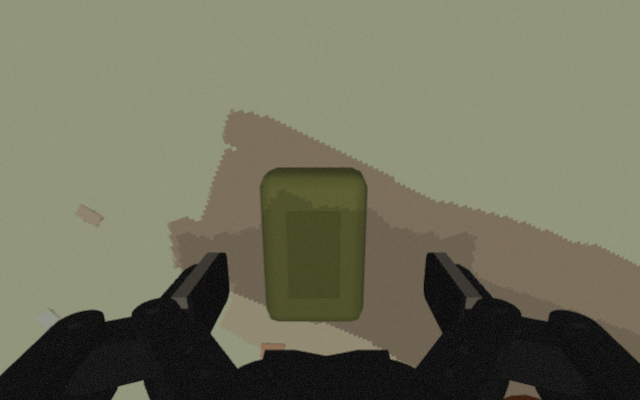

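```bash
python3 - <<'E'
from h import *
im=cv2.imread("pics/w2.png");i=bot.camera_info("wrist")
meas(im,i,(240,150,390,330),(28,80,20),(45,255,255),.014)
# jaw centre line in image: pads symmetrical?
o=bot.get_obs();print(proj("wrist",o["tcp_pos"],i))
E
```

```text
15198 mean [ 0.5246 -0.4219] rect [525.4, -419.5, 75.7, 46.4, 70.7] pca 70.6 bbox [260 168] [366 321]
[[326.98560631 270.92048858]]
```

```bash
python3 - <<'E'
from h import *
im=cv2.imread("pics/w2.png");i=bot.camera_info("wrist")
for z in(.018,.021,.024):meas(im,i,(240,150,390,330),(28,80,20),(45,255,255),z)
E
```

```text
15198 mean [ 0.5239 -0.4234] rect [524.7, -421.2, 73.5, 45.0, 70.7] pca 70.6 bbox [260 168] [366 321]
15198 mean [ 0.5233 -0.4246] rect [524.1, -422.4, 71.9, 44.0, 70.7] pca 70.6 bbox [260 168] [366 321]
15198 mean [ 0.5228 -0.4258] rect [523.6, -423.6, 70.3, 43.0, 70.7] pca 70.6 bbox [260 168] [366 321]
```

```bash
python3 -m handwheel '[0.002,-0.008,-0.003,0,0.085, 0,0,0,0,0.06, 0,0,0,0,0.04, 0,0,0,0,0.03, 0,0,0,0,0.03, 0,0,0,0,0.03,0,0,0,0,0.03,0,0,0,0,0.03]' 60
python3 - <<'E'
from h import *
st();snap("wrist","w3")
E
```

```text
time_s: 4.3
tcp_pos: [0.5238, -0.42, 0.0193]
ee_rot: [-2.041, 0.348, 2.038]
force: [-0.4, -1.0, 5.8]
gripper_width: 0.508
t 4.3 tcp [ 0.5238 -0.42    0.0193] jaw 160.7 down -1.0 F [-0.4 -1.   5.8] w 43.4 q [-0.77  0.53 -0.15  0.88 -0.   -2.01]
```

View pics/w3.png

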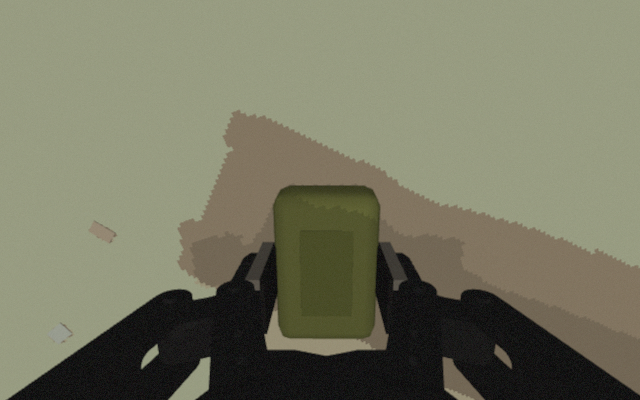

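```bash
python3 -m handwheel '[0,0,0.02,0,0.03, 0,0,0.04,0,0.03, 0,0,0.04,0,0.03, 0,0,0,0,0.03]'
python3 -m handwheel '[0.0129,0.0335,0,-7.93,0.03, 0.0129,0.0335,0,-7.93,0.03, 0.0129,0.0335,0,-7.93,0.03, 0.0129,0.0335,0,-7.93,0.03, 0.0129,0.0335,0,-7.93,0.03, 0.0129,0.0335,0,-7.93,0.03, 0.0129,0.0335,0,-7.93,0.03, 0.0129,0.0335,0,-7.93,0.03, 0.0129,0.0335,0,-7.93,0.03, 0.0129,0.0335,0,-7.93,0.03]'
python3 -m handwheel '[0,0,0,0,0.03,0,0,0,0,0.03]'
python3 - <<'E'
from h import *
o=st();im,i=snap("wrist","w4")
meas(im,i,(230,150,420,350),(28,80,20),(45,255,255),o["tcp_pos"][2]-.0193+.02);print(proj("wrist",[.653,-.085,.02],i))
E
```

```text
time_s: 4.75
tcp_pos: [0.5261, -0.4221, 0.1244]
ee_rot: [-2.05, 0.353, 2.032]
force: [1.1, -1.3, -1.3]
gripper_width: 0.509
time_s: 5.75
tcp_pos: [0.651, -0.0825, 0.1163]
ee_rot: [-1.092, 1.281, 1.096]
force: [0.4, -0.0, -1.0]
gripper_width: 0.51
time_s: 5.95
tcp_pos: [0.651, -0.0831, 0.1165]
ee_rot: [-1.098, 1.278, 1.102]
force: [-0.5, -0.4, -1.4]
gripper_width: 0.509
t 5.95 tcp [ 0.651  -0.0831  0.1165] jaw 81.56 down -1.0 F [-0.5 -0.4 -1.4] w 43.5 q [-0.23  0.42 -0.1   1.05 -0.   -0.08]
15088 mean [ 0.6473 -0.0833] rect [649.4, -83.6, 44.4, 71.9, 81.6] pca 171.6 bbox [273 186] [379 337]
[[324.89160543 208.86548658]]
```

View pics/w4.png

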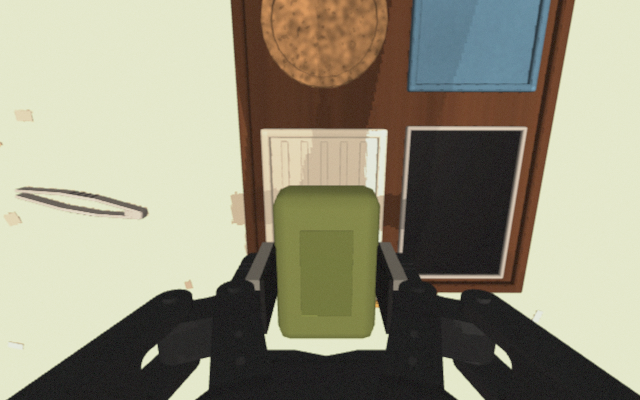

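```bash
python3 - <<'E'
from h import *
i=bot.camera_info("wrist")
d=ray("wrist",[(261.5,129),(387,129)],.015,i);e=d[1]-d[0];print(d,np.linalg.norm(e),np.degrees(np.arctan2(e[1],e[0])))
ax=np.array([e[1],-e[0]])/np.linalg.norm(e);print("dish centre",d.mean(0)+ax*.057)
t=ray("wrist",[(404.5,126.5),(526.5,126.5),(503.5,279)],.012,i);print("tray",(t[0]+t[2])/2,np.linalg.norm(t[1]-t[0]),np.linalg.norm(t[2]-t[1]))
o=bot.get_obs()
# soap top inner rect centre and fingertips
w=ray("wrist",[(300,231),(352,231),(352,316),(300,316)],o["tcp_pos"][2]-.0193+.024,i);print("soap inner",w.mean(0))
E
```

```text
[[ 0.59107968 -0.12092993]
 [ 0.60384787 -0.03523448]] 0.08664142532299286 81.52555998646523
dish centre [ 0.65384143 -0.0864822 ]
tray [0.66906363 0.011363  ] 0.08508708152967581 0.11832709172224434
soap inner [ 0.651318   -0.08479834]
```

```bash
python3 -m handwheel '[0.003,-0.0025,-0.03,0,0.03, 0,0,-0.03,0,0.03, 0,0,-0.015,0,0.03, 0,0,-0.005,0,0.03, 0,0,0,0,0.03]'
python3 -m handwheel '[0,0,-0.002,0,0.03, 0,0,0,0,0.03]'
python3 -m handwheel '[0,0,-0.002,0,0.03, 0,0,0,0,0.03]'
```

```text
time_s: 6.5
tcp_pos: [0.6543, -0.0873, 0.0376]
ee_rot: [-1.096, 1.278, 1.099]
force: [0.5, 0.7, -0.2]
gripper_width: 0.507
time_s: 6.7
tcp_pos: [0.6562, -0.0872, 0.0377]
ee_rot: [-1.099, 1.275, 1.096]
force: [-0.4, 0.1, -1.4]
gripper_width: 0.505
time_s: 6.9
tcp_pos: [0.6555, -0.0868, 0.0349]
ee_rot: [-1.099, 1.276, 1.097]
force: [-0.0, -0.2, -0.9]
gripper_width: 0.508
```

```bash
python3 -m handwheel '[0,0,-0.002,0,0.03, 0,0,0,0,0.03]'
python3 -m handwheel '[0,0,-0.002,0,0.03, 0,0,0,0,0.03]'
python3 -c "
from h import *
st();snap('wrist','w5')"
```

```text
time_s: 7.1
tcp_pos: [0.655, -0.0867, 0.0321]
ee_rot: [-1.098, 1.277, 1.098]
force: [0.5, -0.1, -1.0]
gripper_width: 0.512
time_s: 7.3
tcp_pos: [0.6553, -0.0868, 0.0313]
ee_rot: [-1.098, 1.276, 1.098]
force: [-2.3, 0.5, 4.4]
gripper_width: 0.509
t 7.3 tcp [ 0.6553 -0.0868  0.0313] jaw 81.4 down -1.0 F [-2.3  0.5  4.4] w 43.5 q [-0.23  0.51 -0.17  0.9  -0.   -0.08]
```

View pics/w5.png

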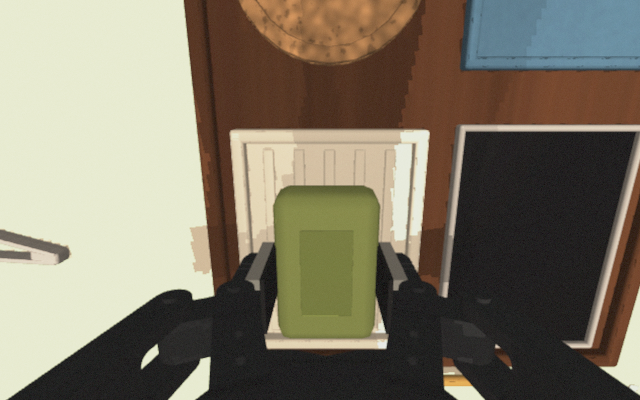

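```bash
python3 -m handwheel '[0,0,0,0,0.05, 0,0,0,0,0.058, 0,0,0,0,0.058, 0,0,0.02,0,0.058, 0,0,0.04,0,0.058, 0,0,0.04,0,0.058, 0,0,0.03,0,0.06, 0,0,0,0,0.06]'
python3 - <<'E'
from h import *
o=st();im,i=snap("wrist","w6");snap("top","t6")
meas(im,i,(230,100,420,350),(28,80,20),(45,255,255),.031);print(proj("wrist",[.653,-.085,.02],i))
E
```

```text
time_s: 8.15
tcp_pos: [0.6591, -0.0877, 0.1664]
ee_rot: [-1.104, 1.27, 1.089]
force: [1.3, -0.3, 0.7]
gripper_width: 0.7
t 8.15 tcp [ 0.6591 -0.0877  0.1664] jaw 81.4 down -0.9999 F [ 1.3 -0.3  0.7] w 59.8 q [-0.23  0.38 -0.04  1.13  0.   -0.08]
4299 mean [ 0.6532 -0.0872] rect [654.1, -87.3, 44.0, 69.6, 81.4] pca 171.6 bbox [300 142] [354 224]
[[329.0680698  179.75138829]]
```

View pics/w6.png

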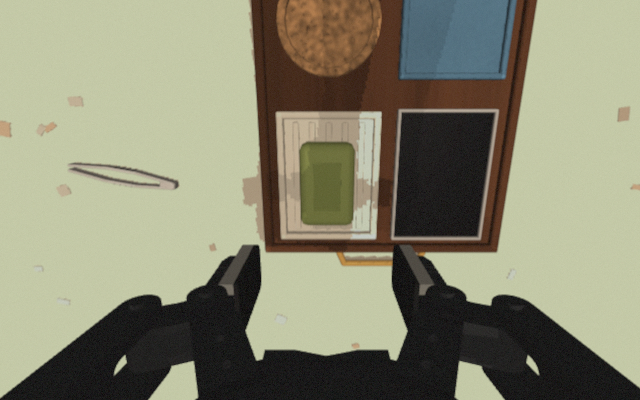

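```bash
python3 - <<'E'
from h import *
i=bot.camera_info("wrist")
for n,p,z in(("dish",[(277,111.5),(382,111.5),(377,240),(281,240)],.015),("tray",[(398,109.5),(497,109.5),(483.5,241),(391,240)],.011)):
    w=ray("wrist",p,z,i);print(n,w.mean(0),np.linalg.norm(w-np.roll(w,1,0),axis=1))
w=ray("wrist",[(68.5,166),(178.5,184)],.006,i);print(w,w.mean(0),np.linalg.norm(w[0]-w[1]),np.degrees(np.arctan2(*(w[0]-w[1])[::-1])))
im=cv2.imread("pics/w6.png")
cv2.imwrite("pics/z6.png",cv2.resize(im[140:210,50:200],None,fx=5,fy=5,interpolation=cv2.INTER_CUBIC))
E
```

```text
dish [ 0.64787628 -0.08374669] [0.11197474 0.08497083 0.11195184 0.08655709]
tray [0.66275957 0.01302464] [0.11514597 0.08110777 0.11617935 0.08470179]
[[ 0.60426922 -0.3075461 ]
 [ 0.63422953 -0.21680492]] [ 0.61924937 -0.26217551] 0.09555931593985253 -108.27183953403096
```

View pics/z6.png

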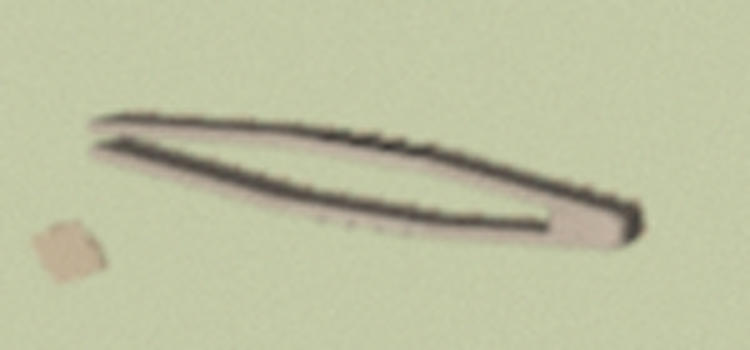

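```bash
python3 - <<'E'
from h import *
st();im,i=snap("wrist","w7")
for z in(.028,.032):meas(im,i,(230,100,420,350),(28,80,20),(45,255,255),z)
g=cv2.cvtColor(im,cv2.COLOR_BGR2GRAY).astype(int)
print("row180",g[180,262:300],g[180,360:392]);print("col290",g[100:125,300],g[228:250,310])
im,_=snap("top","t7")
cv2.imwrite("pics/z7.png",cv2.resize(im[140:240,280:380],None,fx=6,fy=6,interpolation=cv2.INTER_CUBIC))
E
```

```text
t 8.25 tcp [ 0.6558 -0.087   0.1611] jaw 81.39 down -1.0 F [-0.7  0.6 -1.2] w 60.3 q [-0.23  0.39 -0.05  1.13  0.   -0.08]
4412 mean [ 0.6538 -0.0873] rect [654.8, -87.4, 44.5, 69.6, 81.5] pca 171.6 bbox [299 149] [353 231]
4412 mean [ 0.6528 -0.0872] rect [653.8, -87.3, 43.9, 68.6, 81.5] pca 171.6 bbox [299 149] [353 231]
row180 [ 53  55  44  49  46  38  32  36  44  47  46  46  42  45  58 113 150 156
 156 157 153 125 126 165 178 179 178 171 157 155 145 146 156 157 156 160
 132  86] [182 185 179 184 202 203 199 200 203 201 199 169 143 161 181 202 202 202
 196 149  52  54  59  59  63  62  61  63  66  64  61  62]
col290 [ 52  52  49  54  52  51  51  48  48  54  50  44  49  50  54  45  62 114
 162 181 182 180 182 168 162] [103 101  96  99 123 149 163 170 173 163 140 116 132 161 173 177 176 164
 126  73  49  45]
```

View pics/w7.png

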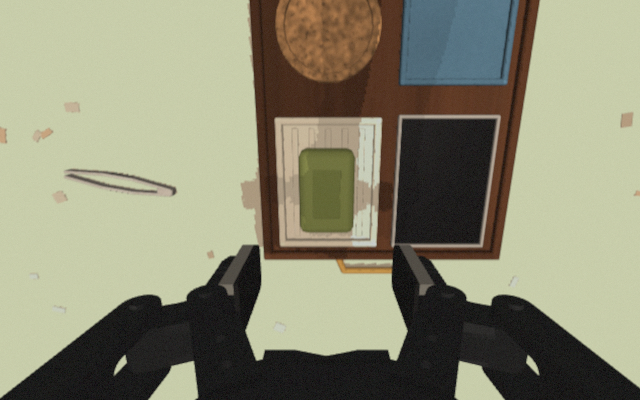

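View pics/z7.png

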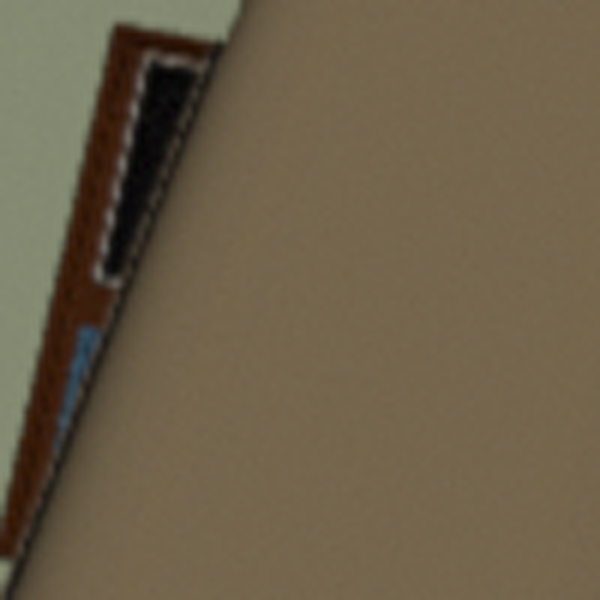

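```bash
python3 - <<'E'
from h import *
st();im,i=snap("wrist","w8")
print(np.abs(im.astype(int)-cv2.imread("pics/w7.png")).mean())
for n,p,z in(("dish",[(275.5,117.5),(381.5,117.5),(377,247.5),(279,247.5)],.016),("tray",[(398,115.5),(499.5,115.5),(486,247.5),(392,247)],.013)):
    w=ray("wrist",p,z,i);print(n,w.mean(0),np.linalg.norm(w-np.roll(w,1,0),axis=1))
w=ray("wrist",[(65,172),(176,191)],.006,i);print(w,w.mean(0),np.linalg.norm(w[0]-w[1]),np.degrees(np.arctan2(*(w[0]-w[1])[::-1])))
meas(im,i,(230,100,420,350),(28,80,20),(45,255,255),.032)
E
```

```text
t 8.35 tcp [ 0.654  -0.0866  0.1586] jaw 81.4 down -1.0 F [-1.  -0.1 -0.8] w 60.2 q [-0.23  0.39 -0.05  1.13 -0.   -0.08]
6.6102265625
dish [ 0.65031003 -0.08478687] [0.11299295 0.08517953 0.11298051 0.08772772]
tray [0.66483729 0.01313981] [0.11530381 0.08231445 0.1158497  0.08508266]
[[ 0.60616919 -0.30979049]
 [ 0.63708933 -0.21883223]] [ 0.62162926 -0.26431136] 0.09607007086922247 -108.77483171252318
4490 mean [ 0.6533 -0.0872] rect [654.4, -87.4, 43.8, 69.2, 81.5] pca 171.4 bbox [298 153] [353 236]
```

```bash
python3 -m handwheel '[0,0,0,0,0.06,0,0,0,0,0.06,0,0,0,0,0.06,0,0,0,0,0.06]'; python3 - <<'E'
from h import *
st();im,i=snap("wrist","w9")
meas(im,i,(230,100,420,350),(28,80,20),(45,255,255),.032)
hsv=cv2.cvtColor(im,cv2.COLOR_BGR2HSV);
cv2.imwrite("pics/z9.png",cv2.resize(im[100:270,250:420],None,fx=3.5,fy=3.5,interpolation=cv2.INTER_CUBIC))
np.save("i9.npy",i,allow_pickle=True)
E
```

```text
time_s: 8.8
tcp_pos: [0.655, -0.0868, 0.16]
ee_rot: [-1.098, 1.277, 1.098]
force: [-0.9, 1.2, -0.7]
gripper_width: 0.705
t 8.8 tcp [ 0.655  -0.0868  0.16  ] jaw 81.39 down -1.0 F [-0.9  1.2 -0.7] w 60.2 q [-0.23  0.39 -0.05  1.13 -0.   -0.08]
4476 mean [ 0.6534 -0.0873] rect [654.5, -87.4, 44.0, 69.4, 81.4] pca 171.3 bbox [299 151] [354 234]
```

View pics/z9.png

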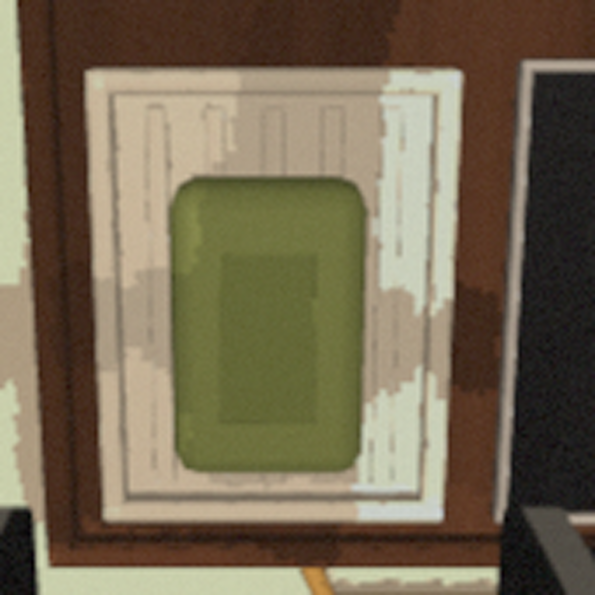

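```bash
python3 - <<'E'
from h import *
i=np.load("i9.npy",allow_pickle=True).item()
u=lambda p:(np.array(p,float)+.5)/3.5-.5+[250,100]
for z in(.016,.018):
    w=ray("wrist",u([(86,69),(463,69),(441,522),(104,522)]),z,i);print("dish",w.mean(0),np.linalg.norm(w-np.roll(w,1,0),axis=1))
    a=w.mean(0)
for zz in(.035,.037):
    w=ray("wrist",u([(222,254),(319,254),(316,423),(220,423)]),zz,i);print("soap inner",w.mean(0),np.linalg.norm(w-np.roll(w,1,0),axis=1))
E
```

```text
dish [ 0.65333797 -0.08573494] [0.11341771 0.08707841 0.11340436 0.08676967]
dish [ 0.65285827 -0.0856729 ] [0.11259394 0.08644595 0.11258069 0.08613945]
soap inner [ 0.6561968  -0.08722659] [0.04012377 0.0217741  0.04011298 0.02244945]
soap inner [ 0.65565924 -0.08714832] [0.03981074 0.02160423 0.03980004 0.02227431]
```

```bash
python3 -m handwheel '[-0.0033,-0.0178,0,7.95,0.06, -0.0033,-0.0178,0,7.95,0.06, -0.0033,-0.0178,0,7.95,0.06, -0.0033,-0.0178,0,7.95,0.06, -0.0033,-0.0178,0,7.95,0.06, -0.0033,-0.0178,0,7.95,0.06, -0.0033,-0.0178,0,7.95,0.05, -0.0033,-0.0178,0,7.95,0.05, -0.0033,-0.0178,0,7.95,0.05, -0.0033,-0.0178,0,7.95,0.05]'; python3 -m handwheel '[0,0,-0.02,0,0.05,0,0,-0.02,0,0.05,0,0,0,0,0.05,0,0,0,0,0.05,0,0,0,0,0.05]'; python3 - <<'E'
from h import *
st();im,i=snap("wrist","w10")
np.save("i10.npy",i,allow_pickle=True)
E
```

```text
time_s: 9.85
tcp_pos: [0.622, -0.2656, 0.1604]
ee_rot: [-2.044, 0.338, 2.044]
force: [-0.4, 0.1, -0.1]
gripper_width: 0.586
time_s: 10.35
tcp_pos: [0.623, -0.2651, 0.1216]
ee_rot: [-2.043, 0.344, 2.039]
force: [-0.3, -0.3, -0.0]
gripper_width: 0.584
t 10.35 tcp [ 0.623  -0.2651  0.1216] jaw 160.91 down -1.0 F [-0.3 -0.3 -0. ] w 49.9 q [-0.5   0.44 -0.05  1.07 -0.   -1.74]
```

View pics/w10.png

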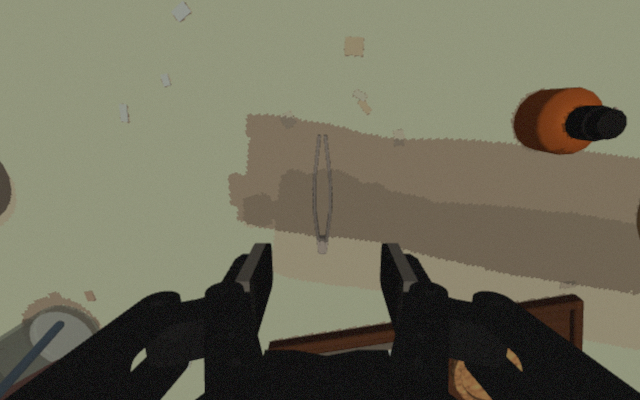

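```bash
python3 - <<'E'
from h import *
i=np.load("i10.npy",allow_pickle=True).item()
w=ray("wrist",[(322.5,135),(322.2,254)],.006,i);print(w,w.mean(0),np.linalg.norm(w[0]-w[1]),np.degrees(np.arctan2(*(w[1]-w[0])[::-1])))
print(proj("wrist",[*w.mean(0),.006],i),proj("wrist",[.623,-.2651,.03],i))
E
```

```text
[[ 0.60990646 -0.31275376]
 [ 0.64144558 -0.22297791]] [ 0.62567602 -0.26786584] 0.095154718030782 70.643134096807
[[322.342452   197.49403959]] [[326.79352502 208.86735909]]
```

```bash
python3 -m handwheel '[0.0025,-0.003,-0.03,0,0.035, 0,0,-0.03,0,0.035, 0,0,-0.03,0,0.035, 0,0,-0.012,0,0.035, 0,0,0,0,0.035, 0,0,0,0,0.035, 0,0,0,0,0.035]'; python3 - <<'E'
from h import *
st();im,i=snap("wrist","w11")
np.save("i11.npy",i,allow_pickle=True)
E
```

```text
time_s: 11.1
tcp_pos: [0.6264, -0.2687, 0.0207]
ee_rot: [-2.045, 0.345, 2.037]
force: [0.4, 0.1, 0.1]
gripper_width: 0.411
t 11.1 tcp [ 0.6264 -0.2687  0.0207] jaw 160.9 down -1.0 F [0.4 0.1 0.1] w 35.1 q [-0.5   0.55 -0.13  0.89  0.   -1.74]
```

View pics/w11.png

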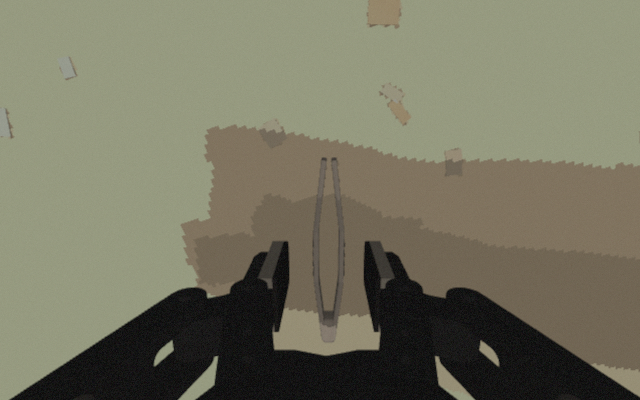

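```bash
python3 - <<'E'
from h import *
i=np.load("i11.npy",allow_pickle=True).item()
w=ray("wrist",[(329,158),(329,342)],.007,i);print(w,w.mean(0),np.linalg.norm(w[0]-w[1]),np.degrees(np.arctan2(*(w[1]-w[0])[::-1])))
print(proj("wrist",[.6264,-.2687,.007],i))
E
```

```text
[[ 0.61004935 -0.31347092]
 [ 0.64100617 -0.22312822]] [ 0.62552776 -0.26829957] 0.0954993652685907 71.08547374005985
[[327.00359038 257.31686319]]
```

Centred within 1 mm. Going down a little and closing.

```bash
python3 -m handwheel '[-0.0005,0,-0.005,0,0.03, 0,0,0,0,0.025, 0,0,0,0,0.02,0,0,0,0,0.02,0,0,0,0,0.02]' 40
python3 -m handwheel '[0,0,-0.002,0,0.005, 0,0,0,0,0.005,0,0,0,0,0.005,0,0,0,0,0.005,0,0,0,0,0.005]' 40
python3 -c "
from h import *
st()"
```

```text
time_s: 11.65
tcp_pos: [0.6242, -0.2678, 0.0133]
ee_rot: [-2.041, 0.343, 2.041]
force: [0.3, -0.4, -0.0]
gripper_width: 0.236
time_s: 12.15
tcp_pos: [0.6245, -0.268, 0.0129]
ee_rot: [-2.042, 0.344, 2.04]
force: [-1.8, 1.0, 6.8]
gripper_width: 0.154
t 12.15 tcp [ 0.6245 -0.268   0.0129] jaw 160.9 down -1.0 F [-1.8  1.   6.8] w 13.2 q [-0.5   0.55 -0.13  0.88 -0.   -1.74]
```

```bash
python3 -m handwheel '[0,0,0.01,0,0.005, 0,0,0.04,0,0.005, 0,0,0.04,0,0.005, 0,0,0,0,0.005]'
python3 -m handwheel '[0.00435,0.0281,0,-7.95,0.005, 0.00435,0.0281,0,-7.95,0.005, 0.00435,0.0281,0,-7.95,0.005, 0.00435,0.0281,0,-7.95,0.005, 0.00435,0.0281,0,-7.95,0.005, 0.00435,0.0281,0,-7.95,0.005, 0.00435,0.0281,0,-7.95,0.005, 0.00435,0.0281,0,-7.95,0.005, 0.00435,0.0281,0,-7.95,0.005, 0.00435,0.0281,0,-7.95,0.005]'
python3 -m handwheel '[0,0,-0.02,0,0.005,0,0,0,0,0.005,0,0,0,0,0.005,0,0,0,0,0.005]'
python3 - <<'E'
from h import *
st();im,i=snap("wrist","w12");np.save("i12.npy",i,allow_pickle=True)
E
```

```text
time_s: 12.55
tcp_pos: [0.6289, -0.2703, 0.1089]
ee_rot: [-2.055, 0.348, 2.03]
force: [1.4, -1.0, -0.0]
gripper_width: 0.156
time_s: 13.55
tcp_pos: [0.6675, 0.0144, 0.101]
ee_rot: [-1.093, 1.279, 1.094]
force: [0.0, -0.4, 0.4]
gripper_width: 0.151
time_s: 13.95
tcp_pos: [0.6679, 0.0125, 0.0818]
ee_rot: [-1.098, 1.276, 1.097]
force: [-0.3, -0.6, -0.1]
gripper_width: 0.155
t 13.95 tcp [0.6679 0.0125 0.0818] jaw 81.36 down -1.0 F [-0.3 -0.6 -0.1] w 13.2 q [-0.08  0.47 -0.11  0.99 -0.    0.07]
```

View pics/w12.png

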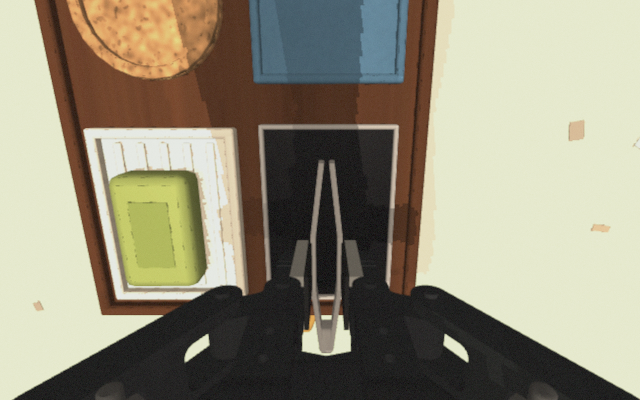

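```bash
python3 - <<'E'
from h import *
i=np.load("i12.npy",allow_pickle=True).item()
w=ray("wrist",[(259.5,125.5),(397.5,125.5),(389.5,299),(267.5,299)],.013,i);print(w.mean(0),np.linalg.norm(w-np.roll(w,1,0),axis=1))
w=ray("wrist",[(326,161),(326,353)],.0818-.0129+.006,i);print(w.mean(0),np.linalg.norm(w[0]-w[1]))
E
python3 -m handwheel '[0,0,-0.03,0,0.005, 0,0,-0.015,0,0.005, 0,0,-0.01,0,0.005, 0,0,0,0,0.005,0,0,0,0,0.005]'
```

```text
[0.6685312  0.01335205] [0.11630809 0.08148665 0.11628845 0.08368442]
[0.66949713 0.01163114] 0.09634249420708256
time_s: 14.5
tcp_pos: [0.6678, 0.013, 0.0265]
ee_rot: [-1.098, 1.276, 1.098]
force: [0.3, 0.0, -0.5]
gripper_width: 0.153
```

```bash
python3 -m handwheel '[0,0,-0.0015,0,0.005, 0,0,0,0,0.005]'
python3 -m handwheel '[0,0,-0.0015,0,0.005, 0,0,0,0,0.005]'
python3 -m handwheel '[0,0,-0.001,0,0.005, 0,0,0,0,0.005]'
```

```text
time_s: 14.7
tcp_pos: [0.6684, 0.0132, 0.0257]
ee_rot: [-1.099, 1.275, 1.097]
force: [-1.0, 0.1, -0.5]
gripper_width: 0.155
time_s: 14.9
tcp_pos: [0.6678, 0.0132, 0.0235]
ee_rot: [-1.098, 1.276, 1.098]
force: [-0.8, -0.6, -0.2]
gripper_width: 0.155
time_s: 15.1
tcp_pos: [0.6678, 0.0132, 0.0229]
ee_rot: [-1.098, 1.276, 1.098]
force: [-1.7, 0.0, 3.7]
gripper_width: 0.156
```

```bash
python3 -m handwheel '[0,0,0,0,0.02, 0,0,0,0,0.035, 0,0,0,0,0.035, 0,0,0.02,0,0.035, 0,0,0.04,0,0.035, 0,0,0.04,0,0.05, 0,0,0.03,0,0.06, 0,0,0,0,0.06,0,0,0,0,0.06,0,0,0,0,0.06]'
python3 - <<'E'
from h import *
st();im,i=snap("wrist","w13");np.save("i13.npy",i,allow_pickle=True)
E
```

```text
time_s: 16.1
tcp_pos: [0.6664, 0.0133, 0.1506]
ee_rot: [-1.096, 1.279, 1.1]
force: [0.5, 0.1, -0.0]
gripper_width: 0.702
t 16.1 tcp [0.6664 0.0133 0.1506] jaw 81.39 down -1.0 F [ 0.5  0.1 -0. ] w 59.9 q [-0.08  0.41 -0.04  1.12  0.    0.07]
```

View pics/w13.png

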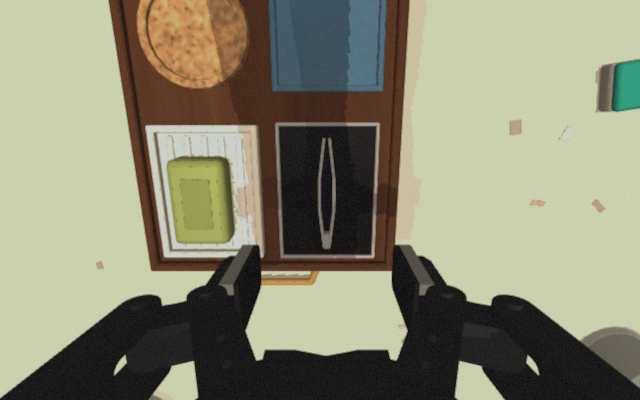

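Tweezers lie centred in the tray (columns 318–335 between 277 and 379). On to the perfume.

```bash
python3 -m handwheel '[-0.0246,0.0342,0.005,0,0.085, -0.0246,0.0342,0.005,0,0.085, -0.0246,0.0342,0.005,0,0.085, -0.0246,0.0342,0.005,0,0.085, -0.0246,0.0342,0,0,0.085, -0.0246,0.0342,0,0,0.085, -0.0246,0.0342,0,0,0.085, -0.0246,0.0342,0,0,0.085, 0,0,0,0,0.085, 0,0,0,0,0.085]'
python3 -m handwheel '[0,0,0,0,0.085, 0,0,0,0,0.085,0,0,0,0,0.085]'
python3 - <<'E'
from h import *
st();im,i=snap("wrist","w14");np.save("i14.npy",i,allow_pickle=True)
im,_=snap("side","s14");cv2.imwrite("pics/z14.png",cv2.resize(im[240:340,200:360],None,fx=5,fy=5,interpolation=cv2.INTER_CUBIC))
E
```

```text
time_s: 17.15
tcp_pos: [0.4694, 0.287, 0.1708]
ee_rot: [-1.1, 1.278, 1.1]
force: [0.6, -0.7, 0.3]
gripper_width: 0.991
time_s: 17.45
tcp_pos: [0.4715, 0.2859, 0.1721]
ee_rot: [-1.097, 1.278, 1.097]
force: [0.9, -0.7, -0.7]
gripper_width: 0.994
t 17.45 tcp [0.4715 0.2859 0.1721] jaw 81.29 down -1.0 F [ 0.9 -0.7 -0.7] w 84.9 q [ 0.43  0.19 -0.28  1.09 -0.    0.58]
```

View pics/w14.png

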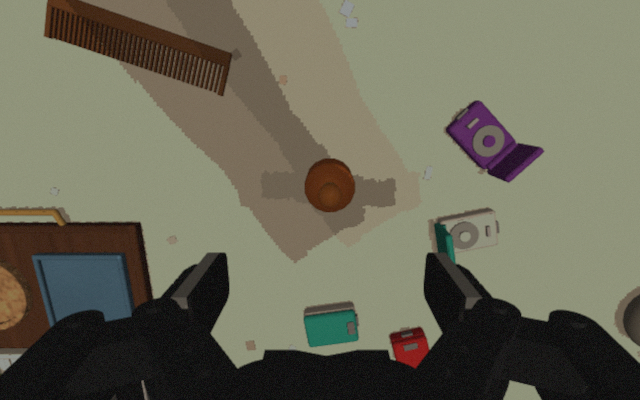

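View pics/z14.png

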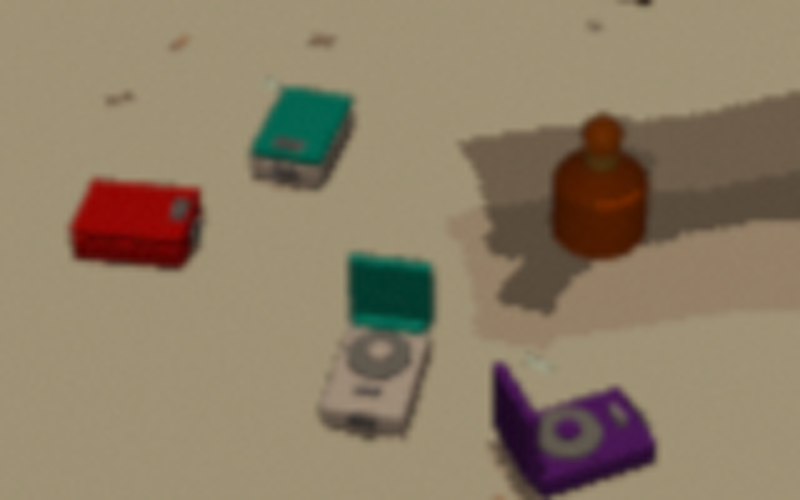

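```bash
cat >> h.py <<'E'
def botfit(im,i,roi,name,x0,zb=0.):
    a,b,c,d=roi;hsv=cv2.cvtColor(im,cv2.COLOR_BGR2HSV);m=np.zeros(im.shape[:2],np.uint8)
    m[b:d,a:c]=cv2.inRange(hsv[b:d,a:c],(3,150,25),(20,255,255))
    m=cv2.morphologyEx(m,cv2.MORPH_CLOSE,np.ones((5,5)));th=np.linspace(0,2*np.pi,60)
    k,l,s,_=cv2.connectedComponentsWithStats(m);m=(l==1+s[1:,4].argmax()).astype(np.uint8)
    def ren(x,y,S=4):
        o=np.zeros((im.shape[0]*S,im.shape[1]*S),np.uint8)
        for z1,r1,z2,r2 in((0,.022,.03,.022),(.03,.022,.034,.02),(.034,.02,.039,.012),(.045,.0075,.0535,.0095),(.0535,.0095,.06,.006)):
            P=np.vstack([np.c_[x+r*np.cos(th),y+r*np.sin(th),np.full(60,z+zb)] for z,r in((z1,r1),(z2,r2))])
            cv2.fillConvexPoly(o,cv2.convexHull((proj(name,P,i)*S+S/2).astype(np.int32)),1)
        return cv2.resize(o.astype(np.float32),None,fx=1/S,fy=1/S,interpolation=cv2.INTER_AREA)
    from scipy.optimize import minimize
    f=lambda p:np.abs(ren(p[0]/100,p[1]/100)-m)[b-5:d+5,a-5:c+5].sum()
    r=minimize(f,np.array(x0)*100,method="Nelder-Mead",options=dict(initial_simplex=np.array(x0)*100+np.array([[0,0],[.8,0],[0,.8]]),xatol=.01,fatol=.5))
    print(name,"perfume",r.x/100,"misfit px",r.fun,"of",m.sum())
E
python3 - <<'E'
from h import *
i=np.load("i14.npy",allow_pickle=True).item()
botfit(cv2.imread("pics/w14.png"),i,(295,150,365,220),"wrist",(.47,.287))
botfit(cv2.imread("pics/s14.png"),bot.camera_info("side"),(305,258,335,296),"side",(.47,.287))
botfit(cv2.imread("pics/top0.png"),bot.camera_info("top"),(195,218,225,246),"top",(.47,.287))
E
```

```text
wrist perfume [0.4699822 0.2884479] misfit px 211.8125 of 2064
side perfume [0.46979553 0.28636217] misfit px 49.9375 of 406
top perfume [0.47014978 0.29019354] misfit px 48.3125 of 205
```

```bash
python3 -m handwheel '[-0.0015,0.002,-0.03,0,0.085, 0,0,-0.04,0,0.085, 0,0,-0.04,0,0.085, 0,0,-0.025,0,0.085, 0,0,-0.013,0,0.085, 0,0,0,0,0.085,0,0,0,0,0.085,0,0,0,0,0.085]'
python3 - <<'E'
from h import *
st();im,i=snap("wrist","w15");np.save("i15.npy",i,allow_pickle=True)
E
```

```text
time_s: 18.35
tcp_pos: [0.4711, 0.2895, 0.0262]
ee_rot: [-1.098, 1.273, 1.096]
force: [0.1, -0.3, -0.2]
gripper_width: 0.995
t 18.35 tcp [0.4711 0.2895 0.0262] jaw 81.39 down -1.0 F [ 0.1 -0.3 -0.2] w 85.0 q [ 0.43  0.35 -0.43  0.78  0.    0.58]
```

View pics/w15.png

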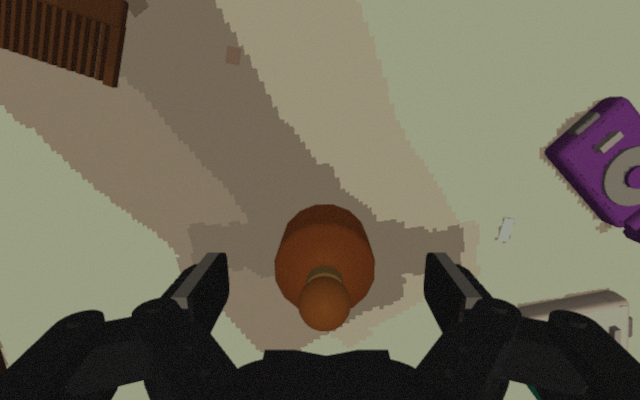

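```bash
python3 - <<'E'
from h import *
i=np.load("i15.npy",allow_pickle=True).item()
botfit(cv2.imread("pics/w15.png"),i,(260,190,390,335),"wrist",(.47,.287))
E
python3 -m handwheel '[0,0,-0.004,0,0.07, 0,0,0,0,0.06, 0,0,0,0,0.052, 0,0,0,0,0.048,0,0,0,0,0.048]' 30
python3 -c "
from h import *
st()"
```

```text
wrist perfume [0.4710687 0.288194 ] misfit px 508.0625 of 9216
time_s: 18.9
tcp_pos: [0.4694, 0.2888, 0.0204]
ee_rot: [-1.098, 1.276, 1.098]
force: [-0.2, 0.5, -0.1]
gripper_width: 0.562
t 18.9 tcp [0.4694 0.2888 0.0204] jaw 81.4 down -1.0 F [-0.2  0.5 -0.1] w 48.0 q [ 0.43  0.36 -0.43  0.78 -0.    0.58]
```

```bash
python3 -m handwheel '[0,0,0.001,0,0.044, 0,0,0,0,0.04, 0,0,0,0,0.035,0,0,0,0,0.035,0,0,0,0,0.035]' 40
python3 -m handwheel '[0,0,0.005,0,0.035, 0,0,0.015,0,0.035, 0,0,0.03,0,0.035,0,0,0.03,0,0.035,0,0,0.01,0,0.035,0,0,0,0,0.035,0,0,0,0,0.035]'
python3 - <<'E'
from h import *
st();im,i=snap("wrist","w16");np.save("i16.npy",i,allow_pickle=True);snap("side","s16")
E
```

```text
time_s: 19.4
tcp_pos: [0.4695, 0.2889, 0.0216]
ee_rot: [-1.098, 1.276, 1.098]
force: [-1.2, 0.3, 3.2]
gripper_width: 0.488
time_s: 20.1
tcp_pos: [0.4685, 0.2884, 0.1102]
ee_rot: [-1.098, 1.278, 1.098]
force: [0.3, -0.4, -0.9]
gripper_width: 0.492
t 20.1 tcp [0.4685 0.2884 0.1102] jaw 81.39 down -1.0 F [ 0.3 -0.4 -0.9] w 42.0 q [ 0.43  0.25 -0.36  0.96  0.    0.58]
```

View pics/w16.png

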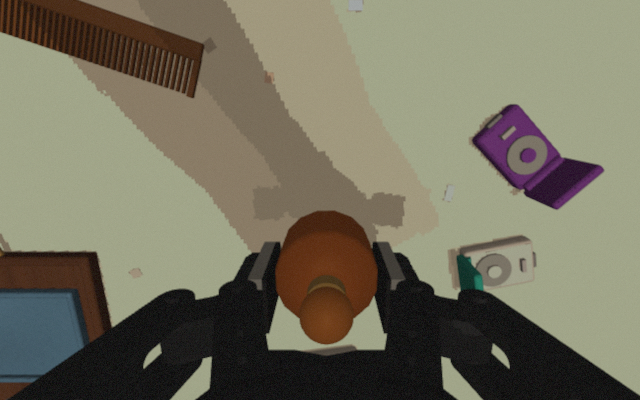

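View pics/s16.png

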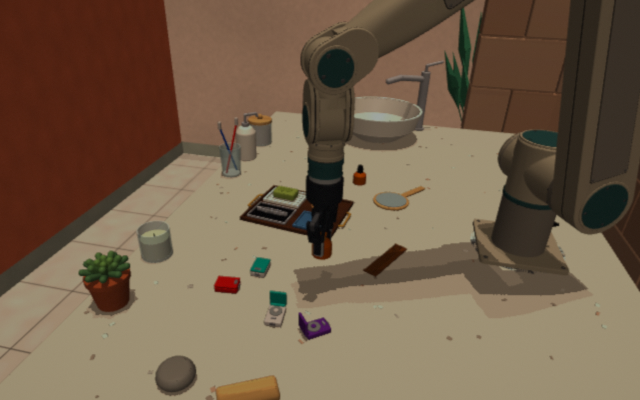

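```bash
python3 -m handwheel '[0.002,-0.01,0,0,0.035, 0.004,-0.02,0,0,0.035, 0.005,-0.03,0,0,0.035, 0.005,-0.03,0,0,0.035, 0.005,-0.03,0,0,0.035, 0.005,-0.03,0,0,0.035, 0.005,-0.03,0,0,0.035, 0.005,-0.03,0,0,0.035, 0.005,-0.03,0,0,0.035, 0.005,-0.03,0,0,0.035]'
python3 -m handwheel '[0.005,-0.03,0,0,0.035, 0.004,-0.025,0,0,0.035, 0.003,-0.018,0,0,0.035, 0.0025,-0.0124,0,0,0.035, 0,0,-0.015,0,0.035,0,0,0,0,0.035,0,0,0,0,0.035,0,0,0,0,0.035]'
python3 - <<'E'
from h import *
st();im,i=snap("wrist","w17");np.save("i17.npy",i,allow_pickle=True)
E
```

```text
time_s: 21.2
tcp_pos: [0.5145, 0.017, 0.1103]
ee_rot: [-1.097, 1.278, 1.099]
force: [0.4, -0.3, -1.1]
gripper_width: 0.489
time_s: 22.0
tcp_pos: [0.5298, -0.0663, 0.0965]
ee_rot: [-1.098, 1.276, 1.098]
force: [0.1, 0.8, -0.6]
gripper_width: 0.492
t 22.0 tcp [ 0.5298 -0.0663  0.0965] jaw 81.43 down -1.0 F [ 0.1  0.8 -0.6] w 42.0 q [-0.25  0.24 -0.41  0.93  0.   -0.1 ]
```

View pics/w17.png

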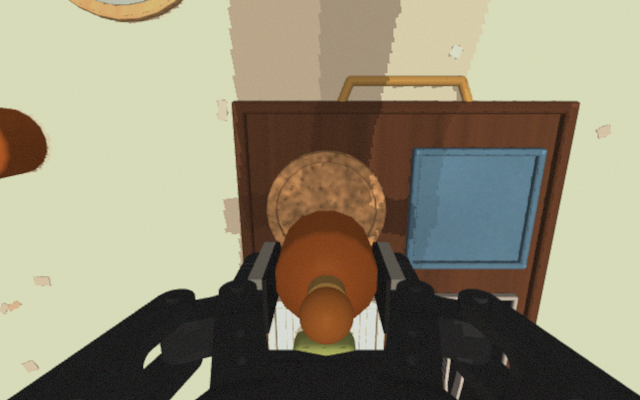

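```bash
python3 - <<'E'
from h import *
i=np.load("i17.npy",allow_pickle=True).item();im=cv2.imread("pics/w17.png")
w=ray("wrist",[(415,149.5),(546,149.5),(526,269),(408,267)],.014,i);print("blue",w.mean(0),np.linalg.norm(w-np.roll(w,1,0),axis=1))
botfit(im,i,(260,205,390,345),"wrist",(.53,-.066),.0965-.0216)
# coaster: fit circle r=41 to visible rim points
P=[(267,208),(386,212),(326,151),(275,182),(377,180),(300,157),(353,157)]
from scipy.optimize import least_squares
w=ray("wrist",P,.014,i);r=least_squares(lambda p:np.hypot(*(w-p).T)-.041,[.53,-.066]);print("coaster",r.x,(r.fun*1e3).round(1))
E
```

```text
blue [0.54464387 0.03178368] [0.08328627 0.08423942 0.08484291 0.08419675]
wrist perfume [ 0.53112438 -0.06714269] misfit px 462.4375 of 10176
coaster [ 0.53029719 -0.06670333] [-0.7 -0.7  0.5 -1.  -0.9  0.3  0.3]
```

```bash
python3 -m handwheel '[-0.0005,0,-0.015,0,0.035, 0,0,-0.02,0,0.035, 0,0,-0.015,0,0.035,0,0,-0.008,0,0.035,0,0,-0.002,0,0.035,0,0,0,0,0.035,0,0,0,0,0.035]'
python3 -m handwheel '[0,0,-0.0015,0,0.035, 0,0,0,0,0.035]'
python3 -m handwheel '[0,0,-0.001,0,0.035, 0,0,0,0,0.035]'
```

```text
time_s: 22.75
tcp_pos: [0.5302, -0.0667, 0.0372]
ee_rot: [-1.099, 1.275, 1.097]
force: [-0.6, 0.8, -1.8]
gripper_width: 0.485
time_s: 22.95
tcp_pos: [0.5297, -0.0667, 0.0353]
ee_rot: [-1.098, 1.276, 1.097]
force: [0.3, -0.4, -1.2]
gripper_width: 0.491
time_s: 23.15
tcp_pos: [0.5293, -0.0666, 0.0338]
ee_rot: [-1.098, 1.276, 1.098]
force: [-0.3, -0.5, -2.8]
gripper_width: 0.489
```

```bash
python3 -m handwheel '[0,0,-0.001,0,0.035, 0,0,0,0,0.035]'
python3 -m handwheel '[0,0,-0.001,0,0.035, 0,0,0,0,0.035]'
```

```text
time_s: 23.35
tcp_pos: [0.5292, -0.0666, 0.0327]
ee_rot: [-1.098, 1.277, 1.098]
force: [-0.3, 0.5, -1.4]
gripper_width: 0.49
time_s: 23.55
tcp_pos: [0.5293, -0.0666, 0.0317]
ee_rot: [-1.098, 1.277, 1.098]
force: [-0.0, -0.6, -1.1]
gripper_width: 0.493
```

```bash
python3 -m handwheel '[0,0,-0.0007,0,0.035, 0,0,0,0,0.035]'
python3 -m handwheel '[0,0,-0.0006,0,0.035, 0,0,0,0,0.035]'
```

```text
time_s: 23.75
tcp_pos: [0.5293, -0.0666, 0.0316]
ee_rot: [-1.098, 1.277, 1.098]
force: [-1.8, 0.1, 4.6]
gripper_width: 0.494
time_s: 23.95
tcp_pos: [0.5294, -0.0666, 0.0316]
ee_rot: [-1.098, 1.277, 1.098]
force: [-4.1, 0.8, 8.6]
gripper_width: 0.493
```

```bash
python3 -m handwheel '[0,0,0.0005,0,0.042, 0,0,0,0,0.046, 0,0,0,0,0.05, 0,0,0,0,0.06,0,0,0,0,0.065,0,0,0,0,0.065]'
python3 -m handwheel '[0,0,0.02,0,0.065, 0,0,0.03,0,0.065, 0,0,0.04,0,0.065, 0,0,0.04,0,0.065,0,0,0,0,0.065,0,0,0,0,0.065,0,0,0,0,0.065]'
python3 - <<'E'
from h import *
st();im,i=snap("wrist","w18");np.save("i18.npy",i,allow_pickle=True)
botfit(im,i,(250,100,400,345),"wrist",(.53,-.066),.010)
E
```

```text
time_s: 24.55
tcp_pos: [0.5293, -0.0666, 0.0309]
ee_rot: [-1.098, 1.277, 1.098]
force: [-1.3, -0.1, -0.1]
gripper_width: 0.761
time_s: 25.25
tcp_pos: [0.5283, -0.0664, 0.1598]
ee_rot: [-1.097, 1.278, 1.1]
force: [-0.3, -0.1, 0.4]
gripper_width: 0.759
t 25.25 tcp [ 0.5283 -0.0664  0.1598] jaw 81.4 down -1.0 F [-0.3 -0.1  0.4] w 64.8 q [-0.25  0.17 -0.34  1.06  0.   -0.1 ]
wrist perfume [ 0.5607089  -0.10797755] misfit px 14710.875 of 16087
```

View pics/w18.png

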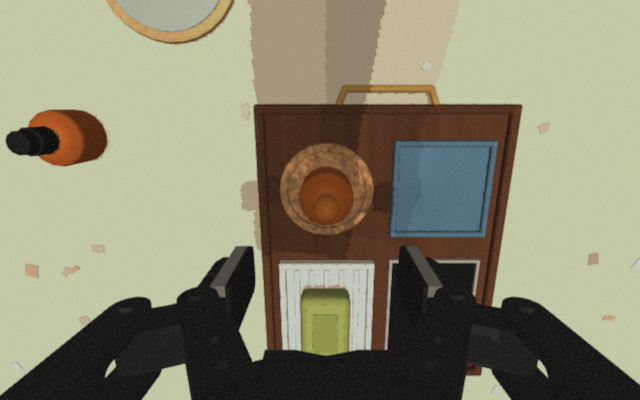

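```bash
python3 -m handwheel '[0.0088,0.0333,0,-8.14,0.06, 0.0088,0.0333,0,-8.14,0.06, 0.0088,0.0333,0,-8.14,0.06, 0.0088,0.0333,0,-8.14,0.06, 0.0088,0.0333,0,-8.14,0.06, 0.0088,0.0333,0,-8.14,0.06, 0.0088,0.0333,0,-8.14,0.06, 0.0088,0.0333,0,-8.14,0.06, 0.0088,0.0333,0,-8.14,0.06, 0.0088,0.0333,0,-8.14,0.06]'
python3 -m handwheel '[0,0,-0.02,0,0.06,0,0,0,0,0.06,0,0,0,0,0.06,0,0,0,0,0.06]'
python3 - <<'E'
from h import *
st();im,i=snap("wrist","w19");np.save("i19.npy",i,allow_pickle=True)
snap("top","t19")
E
```

```text
time_s: 26.3
tcp_pos: [0.6163, 0.2674, 0.1585]
ee_rot: [0.004, 1.575, -0.006]
force: [-0.6, -0.4, 0.3]
gripper_width: 0.703
time_s: 26.7
tcp_pos: [0.617, 0.2656, 0.1407]
ee_rot: [0.0, 1.572, -0.001]
force: [0.0, -0.4, 1.1]
gripper_width: 0.704
t 26.7 tcp [0.617  0.2656 0.1407] jaw -0.05 down -1.0 F [ 0.  -0.4  1.1] w 60.1 q [ 0.31  0.42 -0.04  1.11 -0.    1.88]
```

View pics/w19.png

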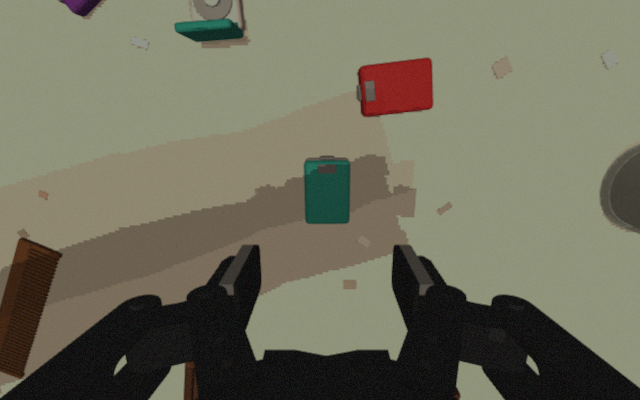

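```bash
python3 - <<'E'
from h import *
i=np.load("i19.npy",allow_pickle=True).item()
meas(cv2.imread("pics/w19.png"),i,(295,145,360,235),(75,100,15),(95,255,255),.019)
im=cv2.imread("pics/t19.png");cv2.imwrite("pics/z19.png",cv2.resize(im[140:255,150:430],None,fx=2.8,fy=2.8,interpolation=cv2.INTER_CUBIC))
E
```

```text
2537 mean [0.6177 0.2678] rect [617.6, 268.8, 34.8, 50.4, 0.0] pca 90.7 bbox [304 160] [349 222]
```

View pics/z19.png

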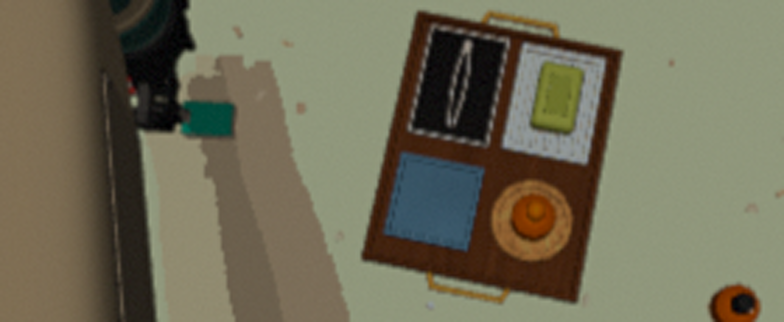

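```bash
python3 -m handwheel '[0.0003,0.0015,-0.03,0,0.06, 0,0,-0.04,0,0.06, 0,0,-0.03,0,0.06, 0,0,-0.015,0,0.06, 0,0,-0.006,0,0.06,0,0,0,0,0.06,0,0,0,0,0.06]'
python3 - <<'E'
from h import *
st();im,i=snap("wrist","w20");np.save("i20.npy",i,allow_pickle=True)
meas(im,i,(250,130,400,345),(75,100,15),(95,255,255),.019)
E
```

```text
time_s: 27.5
tcp_pos: [0.6193, 0.2683, 0.022]
ee_rot: [0.001, 1.568, 0.001]
force: [-0.2, -0.3, 0.2]
gripper_width: 0.703
t 27.5 tcp [0.6193 0.2683 0.022 ] jaw -0.01 down -1.0 F [-0.2 -0.3  0.2] w 60.0 q [ 0.31  0.54 -0.14  0.89  0.    1.88]
7674 mean [0.6176 0.2686] rect [617.6, 268.7, 34.9, 51.5, 0.4] pca 90.5 bbox [281 209] [361 314]
```

View pics/w20.png

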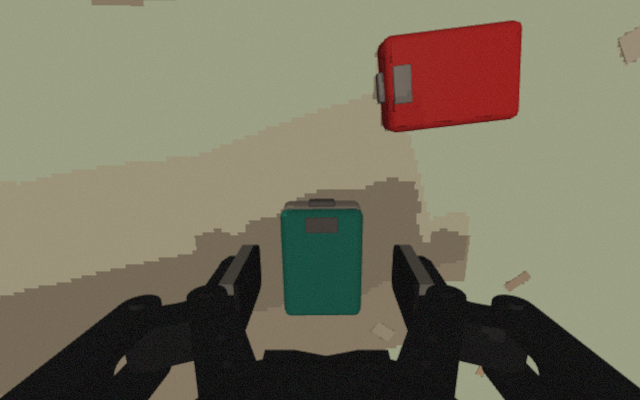

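```bash
python3 -m handwheel '[-0.0005,0.0005,-0.003,0,0.055, 0,0,0,0,0.045, 0,0,0,0,0.04, 0,0,0,0,0.032, 0,0,0,0,0.028,0,0,0,0,0.028,0,0,0,0,0.028]' 40
python3 -m handwheel '[0,0,0.02,0,0.028, 0,0,0.04,0,0.028, 0,0,0.03,0,0.028, 0,0,0,0,0.028,0,0,0,0,0.028]'
python3 - <<'E'
from h import *
st();im,i=snap("wrist","w21");np.save("i21.npy",i,allow_pickle=True)
E
```

```text
time_s: 28.25
tcp_pos: [0.6176, 0.2686, 0.0176]
ee_rot: [0.0, 1.57, 0.0]
force: [0.9, 0.4, 3.9]
gripper_width: 0.41
time_s: 28.75
tcp_pos: [0.6173, 0.2684, 0.1074]
ee_rot: [0.0, 1.57, 0.0]
force: [-1.1, -0.1, -1.0]
gripper_width: 0.409
t 28.75 tcp [0.6173 0.2684 0.1074] jaw -0.0 down -1.0 F [-1.1 -0.1 -1. ] w 34.9 q [ 0.31  0.45 -0.08  1.04 -0.    1.89]
```

View pics/w21.png

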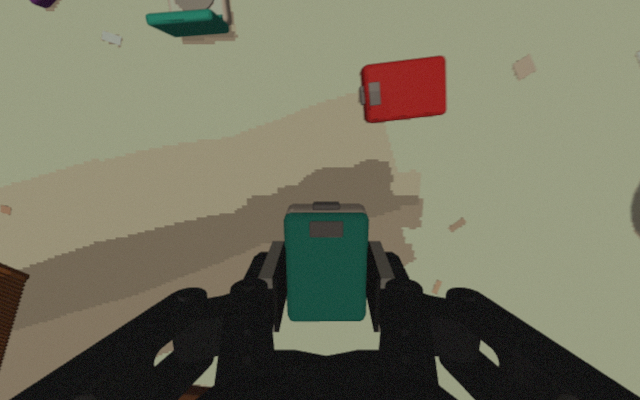

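```bash
python3 -m handwheel '[-0.0073,-0.0236,0,-0.86,0.028, -0.0073,-0.0236,0,-0.86,0.028, -0.0073,-0.0236,0,-0.86,0.028, -0.0073,-0.0236,0,-0.86,0.028, -0.0073,-0.0236,0,-0.86,0.028, -0.0073,-0.0236,0,-0.86,0.028, -0.0073,-0.0236,0,-0.86,0.028, -0.0073,-0.0236,0,-0.86,0.028, -0.0073,-0.0236,0,-0.86,0.028, -0.007,-0.0236,0,-0.86,0.028]'
python3 -m handwheel '[0,0,-0.02,0,0.028,0,0,0,0,0.028,0,0,0,0,0.028,0,0,0,0,0.028]'
python3 - <<'E'
from h import *
st();im,i=snap("wrist","w22");np.save("i22.npy",i,allow_pickle=True)
E
```

```text
time_s: 29.8
tcp_pos: [0.542, 0.0316, 0.1046]
ee_rot: [0.118, 1.572, -0.119]
force: [-0.1, 0.2, 0.8]
gripper_width: 0.409
time_s: 30.2
tcp_pos: [0.5443, 0.0328, 0.0867]
ee_rot: [0.117, 1.569, -0.117]
force: [0.0, -0.6, -1.1]
gripper_width: 0.407
t 30.2 tcp [0.5443 0.0328 0.0867] jaw -8.57 down -1.0 F [ 0.  -0.6 -1.1] w 34.8 q [-0.06  0.27 -0.39  0.91  0.    1.66]
```

View pics/w22.png

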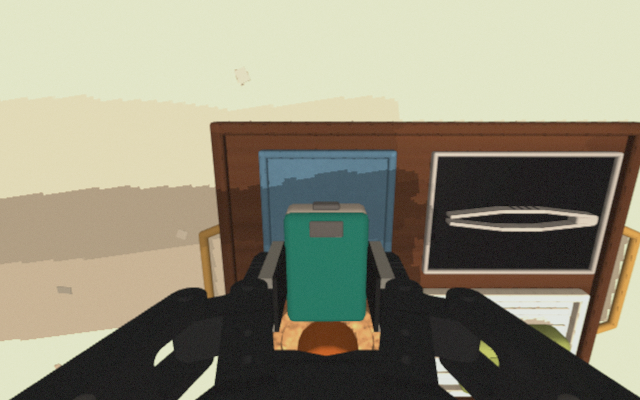

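```bash
python3 - <<'E'
from h import *
i=np.load("i22.npy",allow_pickle=True).item()
d=ray("wrist",[(259.5,152),(397,152)],.014,i);e=d[1]-d[0];ax=np.array([e[1],-e[0]])/np.linalg.norm(e)
print(np.linalg.norm(e),np.degrees(np.arctan2(*e[::-1])),"dish",d.mean(0)+ax*.043)
meas(cv2.imread("pics/w22.png"),i,(250,130,400,345),(75,100,15),(95,255,255),.0867-.0176+.019)
E
python3 -m handwheel '[0,0,-0.03,0,0.028, 0,0,-0.02,0,0.028, 0,0,-0.005,0,0.028, 0,0,0,0,0.028,0,0,0,0,0.028]'
```

```text
0.08460488042554337 -8.511745273569165 dish [0.54563535 0.03066112]
8197 mean [0.5447 0.0331] rect [544.6, 33.0, 51.1, 35.8, 81.5] pca 81.7 bbox [283 213] [368 320]
time_s: 30.75
tcp_pos: [0.5455, 0.0325, 0.0331]
ee_rot: [0.118, 1.566, -0.118]
force: [1.1, -0.7, -0.1]
gripper_width: 0.411
```

```bash
python3 -m handwheel '[0,-0.001,-0.002,0,0.028, 0,0,0,0,0.028,0,0,0,0,0.028]'
python3 -m handwheel '[0,0,-0.0012,0,0.028, 0,0,0,0,0.028]'
python3 -m handwheel '[0,0,-0.001,0,0.028, 0,0,0,0,0.028]'
```

```text
time_s: 31.05
tcp_pos: [0.5449, 0.0313, 0.0306]
ee_rot: [0.118, 1.567, -0.118]
force: [-0.2, 1.1, -0.6]
gripper_width: 0.412
time_s: 31.25
tcp_pos: [0.5444, 0.0314, 0.0288]
ee_rot: [0.118, 1.568, -0.118]
force: [-0.2, 0.4, -0.2]
gripper_width: 0.409
time_s: 31.45
tcp_pos: [0.5443, 0.0314, 0.0276]
ee_rot: [0.118, 1.568, -0.118]
force: [0.4, 0.3, -0.0]
gripper_width: 0.408
```

```bash
python3 -m handwheel '[0,0,-0.0008,0,0.028, 0,0,0,0,0.028]'
python3 -m handwheel '[0,0,-0.0004,0,0.028, 0,0,0,0,0.028]'
```

```text
time_s: 31.65
tcp_pos: [0.5444, 0.0314, 0.0275]
ee_rot: [0.118, 1.568, -0.118]
force: [-2.2, 0.3, 4.2]
gripper_width: 0.412
time_s: 31.85
tcp_pos: [0.5444, 0.0314, 0.0275]
ee_rot: [0.118, 1.568, -0.118]
force: [-3.2, -0.0, 7.4]
gripper_width: 0.405
```

Contact. Release, rise, then back off so the top and side cameras see the caddy.

```bash
python3 -m handwheel '[0,0,0.0003,0,0.036, 0,0,0,0,0.045, 0,0,0,0,0.05, 0,0,0.02,0,0.05,0,0,0.04,0,0.05,0,0,0.05,0,0.05,0,0,0.03,0,0.05,0,0,0,0,0.05,0,0,0,0,0.05,0,0,0,0,0.05]'
python3 - <<'E'
from h import *
st();im,i=snap("wrist","w23");np.save("i23.npy",i,allow_pickle=True)
E
python3 -m handwheel '[0.005,0.04,0.01,0,0.05, 0.005,0.04,0.01,0,0.05, 0.005,0.04,0.01,0,0.05, 0.005,0.04,0.01,0,0.05, 0.005,0.04,0,0,0.05, 0.005,0.04,0,0,0.05,0.005,0.04,0,0,0.05,0,0,0,0,0.05,0,0,0,0,0.05,0,0,0,0,0.05]'
python3 - <<'E'
from h import *
st();im,i=snap("top","t24");cv2.imwrite("pics/z24.png",cv2.resize(im[140:255,270:430],None,fx=5,fy=5,interpolation=cv2.INTER_CUBIC));snap("side","s24")
E
```

```text
time_s: 32.85
tcp_pos: [0.5431, 0.0315, 0.1652]
ee_rot: [0.118, 1.571, -0.118]
force: [-0.9, -0.1, -0.5]
gripper_width: 0.586
t 32.85 tcp [0.5431 0.0315 0.1652] jaw -8.6 down -1.0 F [-0.9 -0.1 -0.5] w 50.0 q [-0.06  0.19 -0.31  1.08 -0.    1.66]
time_s: 33.9
tcp_pos: [0.5786, 0.3104, 0.2054]
ee_rot: [0.117, 1.57, -0.12]
force: [0.1, -0.3, -0.5]
gripper_width: 0.586
t 33.9 tcp [0.5786 0.3104 0.2054] jaw -8.63 down -1.0 F [ 0.1 -0.3 -0.5] w 50.0 q [ 0.39  0.35 -0.    1.22 -0.    2.12]
```

View pics/w23.png

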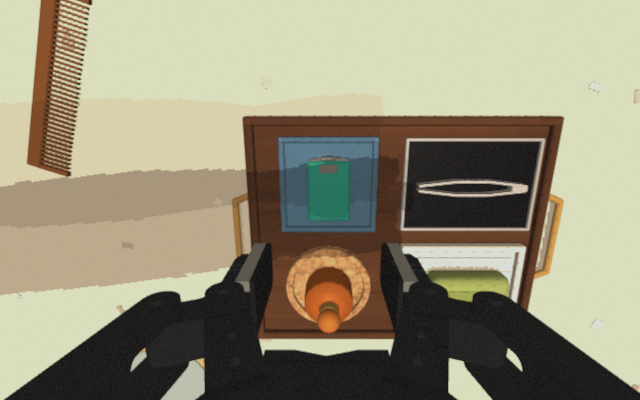

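View pics/z24.png

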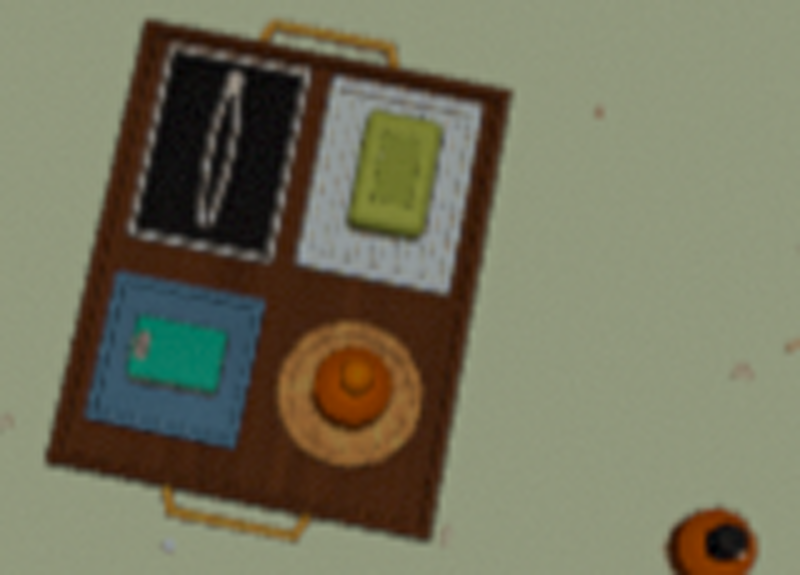

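View pics/s24.png

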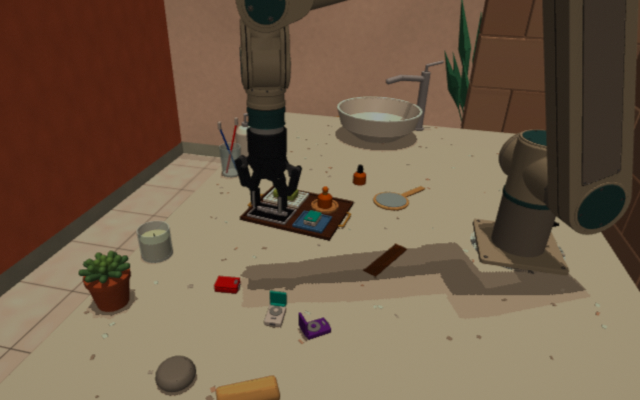

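```bash
python3 - <<'E'
from h import *
im=cv2.imread("pics/t24.png");i=bot.camera_info("top")
meas(im,i,(270,140,380,255),(75,180,60),(92,255,255),.029,"top")
meas(im,i,(335,150,365,200),(28,120,40),(42,255,255),.031,"top")
botfit(im,i,(325,205,358,232),"top",(.53,-.066),.010)
u=lambda p:(np.array(p,float)+.5)/5-.5+[270,140]
w=ray("top",u([(235,70),(206,228)]),.016,i);print("tweezers",w.mean(0),np.linalg.norm(w[0]-w[1]),np.degrees(np.arctan2(*(w[0]-w[1])[::-1])))
E
```

```text
193 mean [0.5443 0.0291] rect [544.6, 31.5, 50.5, 32.8, 81.5] pca 78.5 bbox [296 203] [314 217]
337 mean [ 0.6533 -0.0859] rect [653.5, -86.0, 41.3, 68.0, 81.5] pca 170.5 bbox [340 163] [357 186]
top perfume [ 0.5343006  -0.06790735] misfit px 653.8125 of 891
tweezers [0.66867732 0.01343262] 0.09677455995179583 -6.978472818263652
```

```bash
python3 -c "
from h import *
st();bot.hand_in()"
```

```text
t 34.0 tcp [0.5791 0.31   0.2062] jaw -8.68 down -1.0 F [-0.4 -0.2  0.1] w 50.3 q [ 0.39  0.35  0.    1.22 -0.    2.12]
the job is handed in; nothing more can be done
```

All four of the house's toiletries are back in the caddy, and I handed the job in at 34 s. I placed them in the order you listed: soap, tweezers, perfume, then floss case. Each was lowered until the wrist force showed contact (under 9 N) before I let go. The arm was clear of everything at hand-in.

| Item | Last check |
|---|---|
| Soap | Flat and lengthwise in its dish. It is within 1 mm of centre by the top camera and about 3 mm off by the wrist camera. |
| Tweezers | Lengthwise in the tray and within 1 mm of centre. The yaw read 1.5° off, about as fine as I could pick the end points by eye. |
| Perfume | Upright on the coaster and centred by eye in the top and wrist pictures. Held above the coaster just before lowering, it measured within 1 mm of centre. |
| Floss case | Flat in the blue dish, about 1 mm off centre, square with the dish. Its long side runs across the caddy. |

**Failed check:** the automatic position fit for the perfume after placing did not work in either camera. The bottle's colour blended into the cork, so I relied on the pictures.

The guest's spray bottle and open floss case were not touched. In the last pictures they stood where they were, as did the red and purple look-alikes.

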